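Lay a flanged square flush against a cylinder barrel on a tilted angle table

ROBOT

A 7-joint arm with a two-finger parallel gripper is mounted at the origin on the work surface. World frame = base frame: x ahead of the robot, y to its left, z up, the work surface at z = 0. Lengths are in m, angles in rad, forces in N, time in s.
With the tool pointing down it reaches from about 0.4 to 0.85 m from the base axis. Payload 4.5 kg.
Tool frame: the origin (TCP) lies on the centre line of the jaws, within the pads' length; the fingertips stand 25 mm ahead of it and the grasp point (between the pads) lies 6 mm ahead of it; z points along the fingers, y is the direction in which the jaws open and shut (so a half turn about z gives the same grasp; the last joint's range is limited). The gripper opens to 88 mm and grips with 3 to 60 N. Pads are 18 mm wide; open, the fingers measure 123 mm over their backs; the gripper's body (75 mm by 187 mm) begins 45 mm behind the grasp point.
Start: joints at [1.274, 0.689, -0.195, 1.565, 0.157, 0.902, -0.215], TCP at [0.203, -0.591, 0.264] pointing down, gripper open.
Joint ranges: [-3.01, 3.01], [-0.46, 2.08], [-1.47, 1.51], [0.13, 2.56], [-1, 4.14], [0.04, 2.09], [-2.66, 2.66]. Speed limits (rad/s): [2.57, 2.57, 3.14, 3.14, 3.14, 3.14, 3.14].

INTERFACE

Orientations are given as a unit quaternion [x, y, z, w].
In Python, from plant import r, eyes gives the robot as it stands.
- The arm moves only by the tool servo_tool, never from a script. Its argument "deltas" is a list of rows, each an object of numbers: "dx", "dy", "dz": the shift along the tool's x, y, z in units of 60 mm (1.0 is 60 mm); "ax", "ay", "az": the turn, a rotation vector about the tool's x, y, z in units of 6 degrees (1.0 is 6 degrees); "hand": the finger opening in mm, from 0 to 88.1. A call has 1 to 10 rows; each row is the pose to reach, as a shift and turn from the pose commanded when the call began, along the tool's axes at that moment; what a row does not reach only later rows make up. A row lasts 1/8 s, in which the tool goes at most 62.5 mm and 10.7 degrees, less where a joint would pass 70% of its speed; a pose out of reach is approached as far as the arm can. A call with a gripper value outside its range is refused whole. The fingers move at their own pace and stop on an object; "newtons" is the grip in N (left out, the last holds). Time passes only in rows, so rows that repeat a pose let the fingers close. It gives the time, the measured TCP pose, the force and the opening at its end, in the units of the state.
- r.get_state(): the state, without advancing time (a new reading comes with each control period).
- eyes.snapshot(name): name is "scene" or "top" or "wrist"; returns (picture, depth): 420x560x3 uint8, red, green, blue; 420x560 float32, m along the optical axis (not along the pixel's ray), 0 where there is no reading.
- eyes.camera_model(name): a dict with "fx", "fy", "cx", "cy" (pixels), "pose" (4x4, takes a point from camera to world coordinates). Camera axes: x right, y up, looking along -z (the intrinsics and any distortion apply to the point x, -y, -z); pixel columns grow to the right and rows downward; lengths in m; the calibration is good to about 2 mm. A picture is of the moment at which its call begins: read the wrist's pose just before it. camera_model takes no time and is no camera call; for the wrist camera it gives the pose at the moment of the call.
- r.finish_job(): hands the job in, once; it reports no verdict.
The state is a dict: "clock": time; "q": joint angles; "qd": joint speeds; "joint_torque": joint torques, N m; "tool_pos": TCP position; "eef_rot": TCP orientation; "contact_force": force on the tool from outside, world axes, zero at the start; "moment": the same for the moment, N m; "opening": opening from 0.0 (shut) to 1.0 (fully open).
Only numpy, scipy, OpenCV 4.12 (cv2) and the standard library are available. Lean on these libraries where they do the work, as an engineer would, in place of code of your own. Each camera call takes 0.05 s, during which the arm holds its last target.

TASK

The finned cylinder barrel is only finger-tight on the tilted angle table, and I want to check that it sits square: take the flanged square off the wooden board, lay it flat on the sloping table top with its flange hooked over the raised far edge and drawn up against that edge, then slide it along the edge until the outer edge of its blade touches the side of the barrel's square base and lies flush along it. Feel for the contact gently so that neither the barrel nor the table's setting shifts, leave the square lying there by itself, and do not disturb the spare barrel, the spanner or the oil bottle.

Things in the scene. Friction and masses are not known exactly. Their poses are not given: they have to be found in the camera images.
- square_lip (a point): Flanged steel square, loose, 0.38-0.6 kg: flat L-shaped sheet (blade, short leg) with an upright flange bar along the leg. Axes: x from blade tip to flange, y along the flange away from the blade, z up. Point: middle of the lip that stands above the leg, (5, 55, 14) mm from square_corner; flange top 9 above it, leg top 9 below. Pinch this lip across its 10 mm thickness, fingertips above the leg.
- square_corner (a point): Outer corner of the square: blade outer edge y=0, flange inner face x=0, underside z=0. From here, mm: blade x -150..0, y 0..28, z 0..5; leg x -22..0, y 0..110, z 0..5; flange bar x 0..10, y 0..110, z -13..23. Centre of mass (-21, 44, 4). At the start the square lies level on the wooden board, flange hanging beside the board's far edge.
- square_blade_tip (a point): Point of the square, same axes: end of the blade's outer edge at its tip, on the underside, 150 mm from square_corner along -x. The edge between the two is what must lie flush along the barrel.
- square_flange_end (a point): Point of the square, same axes: other end of the flange's inner face, level with the underside, 110 mm from square_corner along +y.
- table_edge (a point): Cast-iron angle table, fixed, its top sloping up away from the robot: 180 mm up the slope, 260 along the edge, 22 thick; dark tee slots do not hinder sliding. Point: middle of the raised far edge on the top surface. Axes: x up the slope, y along the edge to the left, z square off the surface. Surface z=0, x -180..0, y -130..130 mm; edge face x=0, square to it; beyond it is free space.
- angle_top (a joint): Tilt of the table top from level, rad (0.45 to 0.65 at the start). It is locked; leave it as it is.
- barrel_side (a point): Finned aluminium barrel on the table: square base 100 x 100 x 12 mm, corner radii 8, fins to 55 off the surface, spigot to 80, clamp stud to 123. Slips along table y at about 40 N. Point: middle of its left (+y) base side, on the surface, 105 mm down-slope of the raised edge. Axes as table_edge: side face y=0, straight for x -42..42 mm, free space on +y.
- board: Wooden rest board, fixed, 170 x 160 x 13 mm, origin at the centre of its underside, on the bench at the robot's left. The square lies on it, flange beside its far (+x) edge.
- spare_barrel: Bystander: a second loose barrel of the same shape without the clamp, 100 x 100 x 80 mm, origin at the centre of its underside, on the bench at the robot's right.
- spanner: Bystander: spanner 180 mm long lying on the bench at the right of the angle table, origin under its middle.
- oiler: Bystander: plastic bottle, 56 mm across, 140 mm high, origin under its centre, on the bench at the left of the board.
Not all that is in view belongs to the job. Of the things that look like the part that bears square_lip, the largest one is meant.

How it is judged:
By the outcome, as a careful person would: the job done as asked, in the order asked, and still so for the second after the job is handed in, with the robot touching nothing.
It also fails if it takes over 54 s, if anything falls off the work surface, if the arm or the gripper's body presses on something with over 40 N, if the wrist force passes 120 N, or if a joint passes its speed limit or range.

## Working session

There is one attempt and no reset: what is moved stays moved. The work goes in short steps, Python scripts to look and compute and a tool call to move; the robot and the scene stay as the last step left them, time stands still between calls to the robot, and variables do not carry over. Pictures are saved under pics/ and viewed, and the job is handed in when it is done.

Besides the shell and the picture viewer there is one more tool, called after "Call:" as name([rows], argument=value, ...), one row to a line, values as JSON. servo_tool: Moves the arm, as the interface text tells. Its arguments: {"type":"object","properties":{"deltas":{"type":"array","items":{"type":"object","properties":{"dx":{"type":"number"},"dy":{"type":"number"},"dz":{"type":"number"},"ax":{"type":"number"},"ay":{"type":"number"},"az":{"type":"number"},"hand":{"type":"number"}}}},"newtons":{"type":"number"}},"required":["deltas"]}

```bash
ls; mkdir -p pics; cat > h.py <<'E'
import numpy as np, cv2
from plant import r, eyes
from scipy.spatial.transform import Rotation as R
def save(n,im): cv2.imwrite('pics/'+n+'.png',im[:,:,::-1])
def pts(name,depth,cm=None):
    c=cm or eyes.camera_model(name); h,w=depth.shape
    u,v=np.meshgrid(np.arange(w),np.arange(h))
    P=np.stack([(u-c['cx'])/c['fx']*depth,-(v-c['cy'])/c['fy']*depth,-depth],-1)
    T=np.array(c['pose']); return P@T[:3,:3].T+T[:3,3]
E
python3 - <<'E'
from h import *
s=r.get_state(); print(s)
for n in ['scene','top']:
    c=eyes.camera_model(n); im,d=eyes.snapshot(n); save(n+'0',im); np.savez('pics/'+n+'0.npz',im=im,d=d,**{k:np.array(v) for k,v in c.items()}); print(n,c)
E
```

```text
pics
{'clock': 0.0, 'q': array([ 1.27376237,  0.69001055, -0.1945206 ,  1.56634201,  0.15733515,
        0.90250702, -0.2151077 ]), 'qd': array([-0.00064129,  0.0001866 ,  0.00069518, -0.00200456,  0.00025247,
        0.00010161,  0.0012901 ]), 'joint_torque': array([-4.02036840e-04, -5.27558863e+01, -1.26738746e+00, -1.53432173e+01,
       -5.26955375e-02,  6.31632764e-03,  1.68147799e-04]), 'tool_pos': array([ 0.20277922, -0.5905655 ,  0.26289413]), 'eef_rot': array([ 9.86340835e-01,  1.64714546e-01, -2.31061867e-04, -9.06362816e-04]), 'contact_force': array([ 0.17988409, -0.16161039, -0.21465031]), 'moment': array([-0.02128161,  0.00692619,  0.01096402]), 'opening': 0.9980890638049469}
scene {'fx': 393.8517237398649, 'fy': 393.8517237398649, 'cx': 275.3800914433849, 'cy': 209.6899917201412, 'pose': array([[-0.37642432, -0.79544937,  0.47493686,  1.04040544],
       [ 0.92639115, -0.31753128,  0.2024187 ,  0.20606006],
       [-0.01020652,  0.51617263,  0.85642375,  0.9147536 ],
       [ 0.        ,  0.        ,  0.        ,  1.        ]])}
top {'fx': 480.2142550438122, 'fy': 480.2142550438122, 'cx': 279.82274292082366, 'cy': 208.3705158810884, 'pose': array([[-0.00487244,  0.9960684 , -0.08845341,  0.45664168],
       [-0.99985056, -0.00631987, -0.01609112,  0.01788046],
       [-0.01658687,  0.08836179,  0.99595034,  1.4222034 ],
       [ 0.        ,  0.        ,  0.        ,  1.        ]])}
```

View pics/scene0.png

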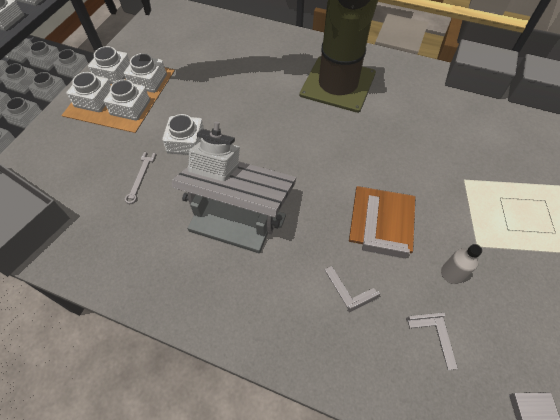

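View pics/top0.png

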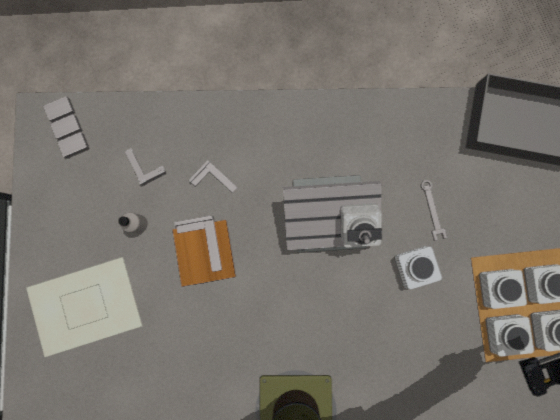

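Look-alikes (top view): the square on the board (~213,243), a loose angle at (213,175) and one at (145,167). The description (on the board, flanged, largest) points to the one on the board; I'll check it in a crop and measure it.

```bash
python3 - <<'E'
from h import *
z=np.load('pics/top0.npz'); im=z['im']
a=cv2.resize(im[140:300,120:250],None,fx=4,fy=4)[:600,:400+0]
a=cv2.resize(im[145:295,120:250],(520,600),interpolation=cv2.INTER_CUBIC)
save('crop_sq',a)
save('crop_tab',cv2.resize(im[165:265,270:400],(780,600),interpolation=cv2.INTER_CUBIC))
z=np.load('pics/scene0.npz'); im=z['im']
save('crop_sc',np.vstack([cv2.resize(im[110:260,170:310],(560,600),interpolation=cv2.INTER_CUBIC)]))
for n in ['top','scene']:
    z=np.load(f'pics/{n}0.npz'); c={k:z[k] for k in ['fx','fy','cx','cy','pose']}
    P=pts(n,z['d'],c)
    for px in ([(213,250),(185,260),(195,225),(196,219),(300,215),(300,190),(300,240),(100,300)] if n=='top' else [(372,220),(395,210),(385,247),(250,170),(240,185),(300,130)]):
        print(n,px,P[px[1],px[0]].round(4))
E
```

```text
top (213, 250) [0.4605 0.2363 0.0179]
top (185, 260) [0.4318 0.3194 0.0113]
top (195, 225) [0.5337 0.289  0.0226]
top (196, 219) [0.5507 0.2845 0.0313]
top (300, 215) [ 0.5537 -0.0158  0.1226]
top (300, 190) [ 0.6176 -0.0155  0.1567]
top (300, 240) [ 0.4867 -0.016   0.0913]
top (100, 300) [0.3162 0.5693 0.0051]
scene (372, 220) [0.4819 0.2399 0.0231]
scene (395, 210) [0.4228 0.2891 0.0126]
scene (385, 247) [0.5519 0.2889 0.0351]
scene (250, 170) [ 0.499  -0.0939  0.095 ]
scene (240, 185) [ 0.5747 -0.0837  0.134 ]
scene (300, 130) [ 0.2431 -0.0464  0.0047]
```

View pics/crop_sq.png

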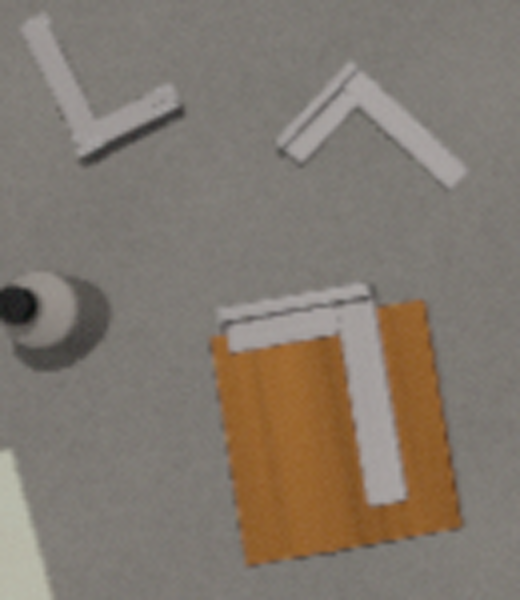

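View pics/crop_tab.png

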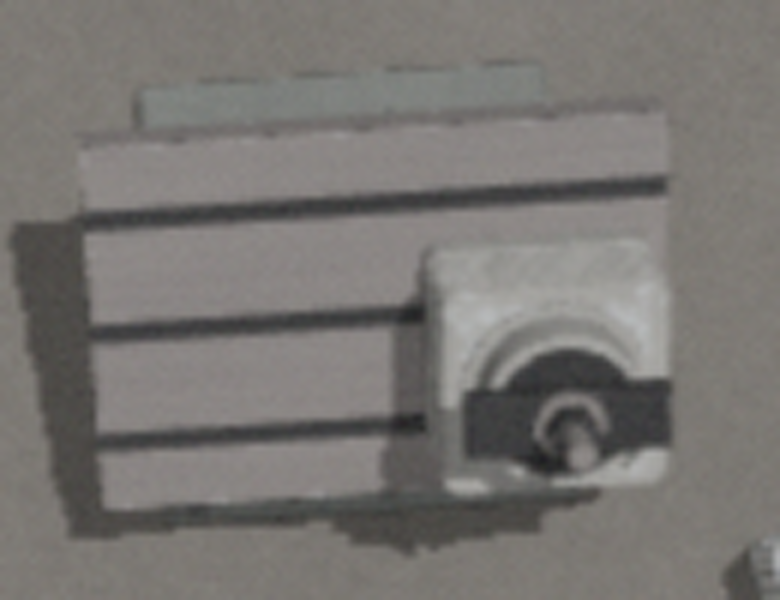

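View pics/crop_sc.png

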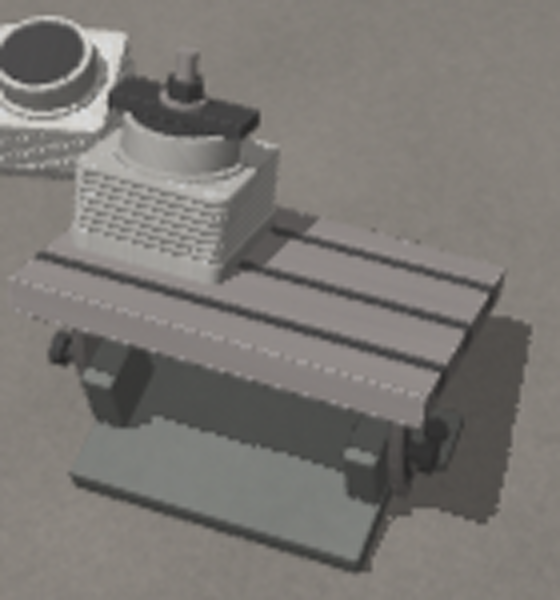

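The crop confirms it: the board's L has a flange along its far edge, its blade on the right going towards the robot and its leg to the left. Now I'll measure it.

```bash
python3 - <<'E'
from h import *
def L(n):
    z=np.load(f'pics/{n}0.npz'); c={k:z[k] for k in ['fx','fy','cx','cy','pose']}; return z['im'],pts(n,z['d'],c)
def fit(P):
    for _ in range(5):
        c=P.mean(0); n=np.linalg.svd(P-c,full_matrices=False)[2][2]; n*=np.sign(n[2]); e=(P-c)@n; P=P[np.abs(e)<max(0.003,0)]
    return c,n,np.std(e),len(P)
im,P=L('top')
# table top region left of the barrel, pixels x 288..338,y188..247
A=P[192:245,290:335].reshape(-1,3); c,n,s,k=fit(A); print('top tab',c,n,s,k,'tilt',np.arccos(n[2]), 'dir',np.arctan2(n[1],n[0]))
im2,P2=L('scene')
m=np.zeros(im2.shape[:2],np.uint8); cv2.fillPoly(m,[np.array([(250,165),(292,180),(278,203),(232,190)])],1)
c2,n2,s2,k2=fit(P2[m>0]); print('scene tab',c2,n2,s2,k2,'tilt',np.arccos(n2[2]),np.arctan2(n2[1],n2[0]))
print('plane offset',(c2-c)@n)
for nm,Q in (('top',P),('scene',P2)):
    b=Q[(Q[...,0]>.2)&(Q[...,0]<.3)&(abs(Q[...,1])<.1)]; print(nm,'bench z',np.median(b[:,2]))
# board and square heights
hsv=cv2.cvtColor(im,cv2.COLOR_RGB2HSV); 
print(hsv[260,185],hsv[245,211],hsv[215,300],hsv[120,300])
E
```

```text
top tab [ 0.54652055 -0.04847373  0.12063928] [-0.09648963 -0.98379706  0.15110627] 0.0016594318293657187 113 tilt 1.419109027761635 dir -1.6685624397523902
scene tab [ 0.54134535 -0.03866353  0.11796695] [-0.50645303 -0.04007958  0.86133557] 0.0007693883810153479 218 tilt 0.5329036031109045 -3.062619447382401
plane offset -0.009555697294701305
top bench z 0.0003620616947579425
scene bench z 0.000910607125365559
[ 15 177 148] [  0   8 161] [ 10  11 137] [ 25  12 124]
```

```bash
cat >> h.py <<'E'
from scipy.optimize import least_squares
def load(n):
    z=np.load(f'pics/{n}.npz'); c={k:z[k] for k in ['fx','fy','cx','cy','pose']}; return z['im'],pts('',z['d'],c),c
def plane(P):
    P=P.reshape(-1,3); P=P[np.isfinite(P).all(1)]
    m=np.median(P,0)
    f=least_squares(lambda p:(P[:,2]-m[2]-p[0]*(P[:,0]-m[0])-p[1]*(P[:,1]-m[1])-p[2])/0.001,[0,0,0],loss='cauchy')
    a,b,d=f.x; n=np.array([-a,-b,1]); n/=np.linalg.norm(n); pt=m+[0,0,d]
    e=(P-pt)@n
    return pt,n,np.median(abs(e)),(abs(e)<.003).mean()
def ray(c,uv):
    uv=np.atleast_2d(uv).astype(float); D=np.stack([(uv[:,0]-c['cx'])/c['fx'],-(uv[:,1]-c['cy'])/c['fy'],-np.ones(len(uv))],-1)
    T=np.array(c['pose']); return T[:3,3],D@T[:3,:3].T
def onplane(c,uv,p,n):
    o,D=ray(c,uv); t=((p-o)@n)/(D@n); return o+D*t[:,None]
E
python3 - <<'E'
from h import *
im,P,c=load('top0'); im2,P2,c2=load('scene0')
p,n,s,f=plane(P[192:245,290:335]); print('top',p,n,s,f,np.arccos(n[2]),np.arctan2(n[1],n[0]))
m=np.zeros(im2.shape[:2],np.uint8); cv2.fillPoly(m,[np.array([(250,165),(292,180),(278,203),(232,190)])],1)
q,n2,s,f=plane(P2[m>0]); print('scene',q,n2,s,f,np.arccos(n2[2]),np.arctan2(n2[1],n2[0]),(q-p)@n)
# table far-edge corners in top crop: (80,140)->, (665,105); scale 6, origin (270,165)
def cr(x,y): return (270+(x+.5)/6-.5,165+(y+.5)/6-.5)
pp=np.array([cr(82,145),cr(665,105),cr(103,508)])
W=onplane(c,pp,p,n); print('corners',W.round(4), np.linalg.norm(W[0]-W[1]),np.linalg.norm(W[0]-W[2]))
def cs(x,y): return (170+(x+.5)/4-.5,110+(y+.5)/4-.5)
pp=np.array([cs(427,403),cs(14,272),cs(503,270)])
W=onplane(c2,pp,q,n2); print('corners sc',W.round(4), np.linalg.norm(W[0]-W[1]),np.linalg.norm(W[0]-W[2]))
# square
mask=((cv2.cvtColor(im,cv2.COLOR_RGB2HSV)[...,1]<30)&(im.min(2)>135)).astype(np.uint8); mask[:,:170]=0;mask[:,240:]=0;mask[:212]=0;mask[290:]=0
print('sq pixels',mask.sum(), cv2.boundingRect(mask))
def cq(x,y): return (120+(x+.5)/4-.5,145+(y+.5)/4-.5)
# blade top z=.018: blade edges
z18=np.array([0,0,.018])
pp=np.array([cq(375,300),cq(407,498),cq(367,505),cq(342,320)])
W=onplane(c,pp,z18,np.array([0,0,1.])); print('blade',W.round(4))
d=W[0]-W[1]; print(np.degrees(np.arctan2(d[1],d[0])))
pp=np.array([cq(220,325),cq(370,300),cq(220,308),cq(370,285)])
W=onplane(c,pp,np.array([0,0,.036]),np.array([0,0,1.])); print('flange top',W.round(4), np.linalg.norm(W[0]-W[1]))
d=W[0]-W[1]; print(np.degrees(np.arctan2(d[1],d[0]))-90)
E
```

```text
top [ 0.54550813 -0.04804983  0.11982076] [-0.46602025 -0.03065137  0.88424296] 0.001596178633372361 0.7769392033542977 0.4859257785164238 -3.075914639236524
scene [ 0.54438383 -0.03878195  0.11963538] [-0.46711523 -0.0259201   0.88381645] 0.0005783047600876911 0.9977777777777778 0.4868382508214914 -3.0861597619851673 7.595086597322282e-05
corners [[ 0.6206  0.0289  0.1621]
 [ 0.6366 -0.2276  0.1616]
 [ 0.4615  0.0208  0.0779]] 0.2570517072751037 0.18019314953898724
corners sc [[ 0.6251  0.0314  0.1643]
 [ 0.6287 -0.2306  0.1586]
 [ 0.4667  0.0199  0.0803]] 0.26215022844894076 0.1796661035635728
sq pixels 740 (174, 216, 47, 55)
blade [[0.5494 0.2359 0.018 ]
 [0.405  0.2115 0.018 ]
 [0.4001 0.2406 0.018 ]
 [0.5349 0.26   0.018 ]]
9.587996595292399
flange top [[0.5307 0.3456 0.036 ]
 [0.5482 0.2367 0.036 ]
 [0.5431 0.3458 0.036 ]
 [0.5591 0.2368 0.036 ]] 0.11026309431889306
9.136274790899435
```

```bash
cat >> h.py <<'E'
def Rzy(yaw,tilt):
    # work frame: x up slope at heading yaw, pitched up by tilt
    return (R.from_euler('z',yaw)*R.from_euler('y',-tilt))
def toolR(F,flip=False):
    M=F.as_matrix(); z=-M[:,2]; y=M[:,0]*(-1 if flip else 1); x=np.cross(y,z); return R.from_matrix(np.stack([x,y,z],1))
def delta(pos,Rt,s=None):
    s=s or r.get_state(); Rc=R.from_quat(s['eef_rot'])
    d=Rc.inv().apply(np.array(pos)-s['tool_pos'])/0.06; a=(Rc.inv()*Rt).as_rotvec(degrees=True)/6
    print('d',d.round(3),'a',a.round(3)); return d,a
E
python3 - <<'E'
from h import *
s=r.get_state(); c=eyes.camera_model('wrist'); Rc=R.from_quat(s['eef_rot']); T=c['pose']
print(c['fx'],c['cx'],c['cy']); print('cam in tool',Rc.inv().apply(T[:3,3]-s['tool_pos']), (Rc.inv().as_matrix()@T[:3,:3]).round(3))
Rt=toolR(Rzy(np.radians(3.5),.487)); print(Rt.as_matrix().round(3))
delta([.42,-.3,.40],Rt); delta([.458,-.087,.37],Rt)
delta([.458,-.087,.37],toolR(Rzy(np.radians(3.5),.487),True))
E
```

```text
344.0529615603242 280.1420097689514 209.50570358525826
cam in tool [ 0.07373487 -0.00022263 -0.12138917] [[-0.001  0.959  0.283]
 [ 1.     0.001  0.   ]
 [ 0.     0.283 -0.959]]
[[-0.061  0.882  0.467]
 [ 0.998  0.054  0.029]
 [ 0.     0.468 -0.884]]
d [ 4.997 -3.409 -2.278] a [ -3.985   3.013 -12.166]
d [ 6.75  -6.56  -1.773] a [ -3.985   3.013 -12.166]
d [ 6.75  -6.56  -1.773] a [ 3.239  4.284 17.179]
```

Call:
servo_tool([
  {"dz": -1.0, "dx": 0.5, "dy": -0.5, "az": -1.5},
  {"dx": 1.4, "dy": -1.4, "dz": -1.8, "ax": -0.8, "ay": 0.6, "az": -3},
  {"dx": 2.2, "dy": -2.1, "dz": -2.3, "ax": -1.4, "ay": 1.1, "az": -4.5},
  {"dx": 3.0, "dy": -2.8, "dz": -2.3, "ax": -2, "ay": 1.5, "az": -6},
  {"dx": 3.7, "dy": -3.5, "dz": -2.3, "ax": -2.5, "ay": 1.9, "az": -7.5},
  {"dx": 4.4, "dy": -4.2, "dz": -2.2, "ax": -3, "ay": 2.3, "az": -9},
  {"dx": 5.1, "dy": -4.9, "dz": -2.1, "ax": -3.5, "ay": 2.6, "az": -10.5},
  {"dx": 5.8, "dy": -5.6, "dz": -2.0, "ax": -4, "ay": 3, "az": -12.17},
  {"dx": 6.4, "dy": -6.2, "dz": -1.8, "ax": -4, "ay": 3, "az": -12.17},
  {"dx": 6.75, "dy": -6.56, "dz": -1.77, "ax": -4, "ay": 3, "az": -12.17},
])

```text
schema error: expected keys dx, dy, dz, ax, ay, az, hand
```

```bash
python3 - <<'E'
from h import *
s=r.get_state(); print(s['clock'],s['q'].round(3),abs(s['qd']).max(),s['tool_pos'],s['contact_force'])
delta([.458,-.087,.37],toolR(Rzy(np.radians(3.5),.487)))
c=eyes.camera_model('wrist'); im,d=eyes.snapshot('wrist'); save('w1',im); np.savez('pics/w1.npz',im=im,d=d,**{k:np.array(v) for k,v in c.items()})
c2=eyes.camera_model('wrist'); print(abs(c2['pose']-c['pose']).max())
E
```

```text
0.1 [ 1.274  0.69  -0.195  1.566  0.157  0.903 -0.215] 0.003189719270646367 [ 0.20278207 -0.59063477  0.26299801] [-0.13658634  0.18116902 -0.61143321]
d [ 6.75  -6.56  -1.773] a [ -3.985   3.013 -12.166]
0.0002598005793370119
```

View pics/w1.png

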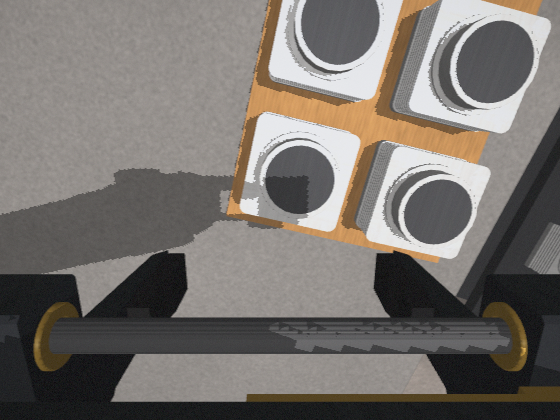

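Nothing moved: the call was refused because every row needs all the keys. The picture only shows the pallet of spare barrels under the start pose. Sending it again.

Call:
servo_tool([
  {"dx": 0.5, "dy": -0.5, "dz": -1.0, "ax": 0, "ay": 0, "az": -1.5, "hand": 88},
  {"dx": 1.4, "dy": -1.4, "dz": -1.8, "ax": -0.8, "ay": 0.6, "az": -3, "hand": 88},
  {"dx": 2.2, "dy": -2.1, "dz": -2.3, "ax": -1.4, "ay": 1.1, "az": -4.5, "hand": 88},
  {"dx": 3.0, "dy": -2.8, "dz": -2.3, "ax": -2, "ay": 1.5, "az": -6, "hand": 88},
  {"dx": 3.7, "dy": -3.5, "dz": -2.3, "ax": -2.5, "ay": 1.9, "az": -7.5, "hand": 88},
  {"dx": 4.4, "dy": -4.2, "dz": -2.2, "ax": -3, "ay": 2.3, "az": -9, "hand": 88},
  {"dx": 5.1, "dy": -4.9, "dz": -2.1, "ax": -3.5, "ay": 2.6, "az": -10.5, "hand": 88},
  {"dx": 5.8, "dy": -5.6, "dz": -2.0, "ax": -4, "ay": 3, "az": -12.17, "hand": 88},
  {"dx": 6.4, "dy": -6.2, "dz": -1.8, "ax": -4, "ay": 3, "az": -12.17, "hand": 88},
  {"dx": 6.75, "dy": -6.56, "dz": -1.77, "ax": -4, "ay": 3, "az": -12.17, "hand": 88},
])

```text
clock: 1.4
tool_pos: [0.4461, -0.1149, 0.3723]
eef_rot: [0.666, 0.707, 0.173, 0.166]
contact_force: [0.1, -0.5, -0.2]
opening: 0.996
```

```bash
cat >> h.py <<'E'
def wsnap(n):
    s=r.get_state(); print(round(s['clock'],3),s['q'].round(3),'qd',abs(s['qd']).max().round(4),s['tool_pos'].round(4),'F',s['contact_force'].round(2),'op',round(s['opening'],3))
    c=eyes.camera_model('wrist'); im,d=eyes.snapshot('wrist'); save(n,im); np.savez('pics/'+n+'.npz',im=im,d=d,**{k:np.array(v) for k,v in c.items()})
    return s
E
python3 - <<'E'
from h import *
s=wsnap('w2')
delta([.458,-.087,.37],toolR(Rzy(np.radians(3.5),.487)),s)
E
```

```text
1.4 [ 0.75   0.22  -0.63   2.231  0.118  0.258  0.116] qd 1.8129 [ 0.4461 -0.1149  0.3723] F [ 0.06 -0.54 -0.23] op 0.996
d [0.452 0.183 0.136] a [-0.034  0.044 -0.002]
```

View pics/w2.png

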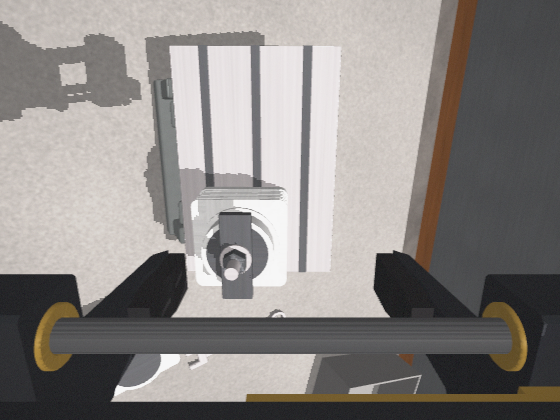

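The view shows the table with its three slots, the barrel at about (240,240), the raised edge at col ~340 and the base's left side at row ~190. The arm was still moving, so I'll settle and shoot again.

Call:
servo_tool([
  {"dx": 0, "dy": 0, "dz": 0, "ax": 0, "ay": 0, "az": 0, "hand": 88},
  {"dx": 0, "dy": 0, "dz": 0, "ax": 0, "ay": 0, "az": 0, "hand": 88},
  {"dx": 0, "dy": 0, "dz": 0, "ax": 0, "ay": 0, "az": 0, "hand": 88},
])

```text
clock: 1.82
tool_pos: [0.4454, -0.118, 0.3726]
eef_rot: [0.667, 0.705, 0.172, 0.166]
contact_force: [-0.3, -0.7, 0.4]
opening: 1.0
```

```bash
python3 - <<'E'
from h import *
s=wsnap('w3')
im,P,c=load('w3')
p,n,sg,f=plane(P[60:170,200:320]); print('w tab',p,n,sg,f,'tilt',np.arccos(n[2]),'yaw',np.degrees(np.arctan2(-n[1],-n[0])))
pt=np.array([.545,-.045,.1199]); print('off',(p-pt)@np.array([-.4665,-.028,.884]))
save('w3c',cv2.resize(im[40:290,150:350],(480,600),interpolation=cv2.INTER_CUBIC))
E
```

```text
1.825 [ 0.761  0.22  -0.633  2.23   0.115  0.26   0.123] qd 0.004 [ 0.4454 -0.118   0.3726] F [-0.3  -0.67  0.42] op 1.0
w tab [ 0.5485865  -0.04722315  0.12068583] [-0.46674091 -0.02557197  0.88402432] 0.0005366181268082724 0.9961363636363636 tilt 0.48639373652707885 yaw 3.136006608543566
off -0.0009161829152283227
```

View pics/w3c.png

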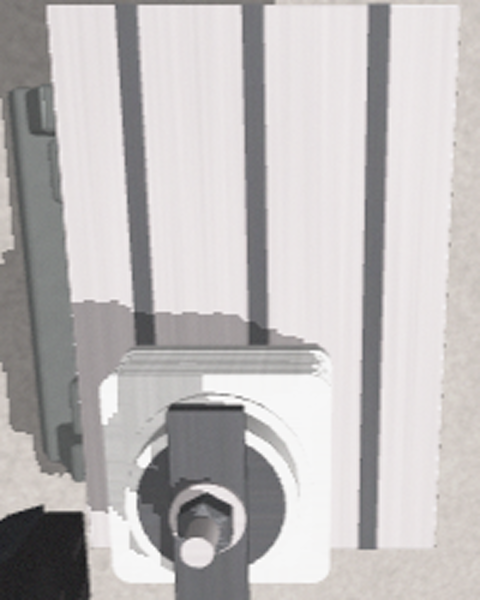

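```bash
python3 - <<'E'
from h import *
im,P,c=load('w3'); p,n,_,_=plane(P[60:170,200:320])
H=(P-p)@n*1000
g=im.min(2).astype(float)
# right (raised) edge: per row last bright px
import sys
E=[]
for v in range(50,262,2):
    row=g[v,300:360]; d=np.diff(row); k=np.argmin(d); E.append((300+k+.5,v,d[k]))
E=np.array(E); vx,vy,x0,y0=cv2.fitLine(E[:,:2].astype(np.float32),cv2.DIST_HUBER,0,.01,.01).ravel(); print('res',np.median(abs((E[:,0]-x0)*vy-(E[:,1]-y0)*vx)))
W=onplane(c,[(x0+vx/vy*(v-y0),v) for v in (50,260)],p,n); print('edge',W, np.degrees(np.arctan2(*(W[0]-W[1])[[0,1]]*[-1,1])))
# depth-based right edge: last col with |H|<4
E2=[]
for v in range(55,262,3):
    ok=np.where(abs(H[v,300:360])<4)[0]; E2.append((300+ok.max()+.5,v))
E2=np.array(E2); print('rgb-depth edge diff',np.median(E2[:,0]-(x0+vx/vy*(E2[:,1]-y0))))
# top edge (left y=+130) 
E3=[]
for u in range(180,335,5):
    col=g[35:60,u]; d=np.diff(col); k=np.argmax(d); E3.append((u,35+k+.5))
W3=onplane(c,E3,p,n); print('left edge',W3[0],W3[-1])
# frame
e=W[0]-W[1]; y=e/np.linalg.norm(e); x=np.cross(y,n); F=np.stack([x,y,n],1); o=W.mean(0)
print('x up',x,'y',y)
W3l=(W3-o)@F*1000; yl=np.median(W3l[:,1]); te=o+y*(yl-130)/1000; print('table_edge',te)
L=lambda Q:(Q-te)@F*1000
print('left edge local',L(W3[[0,15,-1]]).round(1)); np.savez('tab.npz',te=te,F=F,p=p,n=n)
# barrel: height map profile by local y for x -140..-70
Lc=L(P)
for xx in (-140,-125,-110,-95,-80,-70):
    m=(abs(Lc[...,0]-xx)<5)&(Lc[...,1]>-60)&(Lc[...,1]<10)&(abs(Lc[...,2])<70)
    q=Lc[m]; q=q[np.argsort(-q[:,1])]
    a=q[q[:,2]>3]; print(xx, 'first raised', a[:6,1:].round(1).tolist())
E
```

```text
res 0.29846937462214385
edge [[ 0.58614217  0.02038894  0.14247   ]
 [ 0.60006939 -0.21952988  0.14288312]] 3.322275888931019
rgb-depth edge diff 34.73802751792414
left edge [0.47275844 0.02218118 0.08265831] [0.61067718 0.02988312 0.15569846]
x up [0.88249333 0.05203338 0.46743775] y [-0.05795208  0.99831789 -0.00171902]
table_edge [ 0.59319711 -0.10114385  0.14267927]
left edge local [[-127.9  130.2   -0. ]
 [ -49.8  127.1   -0. ]
 [  28.3  129.8   -0. ]]
-140 first raised []
-125 first raised []
-110 first raised [[-20.4, 5.0], [-20.4, 10.3], [-20.4, 10.2], [-20.5, 4.5], [-20.5, 9.7], [-20.7, 9.0]]
-95 first raised [[-20.3, 5.5], [-20.3, 10.7], [-20.3, 10.6], [-20.4, 10.4], [-20.4, 10.1], [-20.5, 9.8]]
-80 first raised [[-20.3, 5.6], [-20.5, 4.9], [-20.5, 10.1], [-20.5, 4.8], [-20.5, 4.7], [-20.5, 4.6]]
-70 first raised [[-20.3, 5.5], [-20.4, 10.6], [-20.4, 10.4], [-20.4, 10.3], [-20.5, 10.2], [-20.6, 4.6]]
```

The edge fit caught a tee slot instead (local x of the table's left side came out at -128..+28, not -180..0). Restricting the search to the depth jump.

```bash
python3 - <<'E'
from h import *
im,P,c=load('w3'); p,n,_,_=plane(P[60:170,200:320])
H=(P-p)@n*1000
g=im.min(2).astype(float)
E=[];E2=[]
for v in range(50,262,2):
    ok=np.where(H[v,318:360]<-15)[0]; k0=318+ok.min(); E2.append((k0-.5,v))
    d=np.diff(g[v,k0-4:k0+5]); k=np.argmin(d); E.append((k0-4+k+.5,v))
for nm,E in (('rgb',np.array(E)),('depth',np.array(E2))):
    vx,vy,x0,y0=cv2.fitLine(E.astype(np.float32),cv2.DIST_HUBER,0,.01,.01).ravel()
    W=onplane(c,[(x0+vx/vy*(v-y0),v) for v in (50,260)],p,n); e=W[0]-W[1]; print(nm,W.round(4).tolist(), np.degrees(np.arctan2(-e[0],e[1])))
    print('res',np.median(abs((E[:,0]-x0)*vy-(E[:,1]-y0)*vx)))
E3=[]
for u in range(180,325,3):
    ok=np.where(abs(H[30:80,u])<6)[0]; E3.append((u,30+ok.min()-.5))
W3=onplane(c,E3,p,n)
y=e/np.linalg.norm(e); x=np.cross(y,n); F=np.stack([x,y,n],1); o=W.mean(0)
W3l=(W3-o)@F*1000; yl=np.median(W3l[:,1]); te=o+y*(yl-130)/1000; print('table_edge',te,F)
L=lambda Q:(Q-te)@F*1000
print('left edge local',L(W3[[0,15,-1]]).round(1)); 
np.savez('tab.npz',te=te,F=F,p=p,n=n)
Lc=L(P); pr=[]
for xx in range(-145,-60,5):
    m=(abs(Lc[...,0]-xx)<3)&(Lc[...,1]>-80)&(Lc[...,1]<10)&(Lc[...,2]>3)&(Lc[...,2]<10)
    q=Lc[m]; pr.append((xx,np.percentile(q[:,1],90) if len(q)>3 else np.nan,len(q)))
print(np.array(pr).round(2).tolist())
m=(Lc[...,2]>50)&(Lc[...,2]<58)&(Lc[...,1]<20); q=Lc[m]; print('fin top extents',np.percentile(q,[2,98],axis=0).round(1).tolist())
# other table sides: down-slope edge
E4=[]
for v in range(60,170,3):
    ok=np.where(abs(H[v,150:260])<4)[0]; E4.append((150+ok.min()-.5,v))
print('lower edge',L(onplane(c,E4,p,n))[::9].round(1).tolist())
E5=[]
for u in range(300,328,3):
    ok=np.where(abs(H[200:290,u])<6)[0]; E5.append((u,200+ok.max()+.5))
print('right edge',L(onplane(c,E5,p,n)).round(1)[::4].tolist())
E
```

```text
rgb [[0.6216, 0.0224, 0.1612], [0.6349, -0.2175, 0.1613]] 3.1766864622358226
res 0.24660491943359375
depth [[0.6216, 0.0224, 0.1612], [0.6349, -0.2175, 0.1613]] 3.166203732672201
res 0.2501995638012886
table_edge [ 0.62832394 -0.09936091  0.16127686] [[ 8.82667710e-01 -5.52325568e-02 -4.66740912e-01]
 [ 4.89569946e-02  9.98473478e-01 -2.55719704e-02]
 [ 4.67440827e-01 -2.78679756e-04  8.84024318e-01]]
left edge local [[-168.1  130.     0. ]
 [-121.2  130.     0. ]
 [ -18.1  130.     0. ]]
[[-145.0, -20.41, 5.0], [-140.0, -20.6, 5.0], [-135.0, -20.61, 9.0], [-130.0, -20.61, 10.0], [-125.0, -20.59, 10.0], [-120.0, -20.6, 10.0], [-115.0, -20.39, 8.0], [-110.0, -20.61, 8.0], [-105.0, -20.58, 8.0], [-100.0, -20.52, 10.0], [-95.0, -20.58, 9.0], [-90.0, -20.42, 9.0], [-85.0, -20.54, 9.0], [-80.0, -20.56, 8.0], [-75.0, -20.56, 10.0], [-70.0, -20.64, 11.0], [-65.0, -20.53, 11.0]]
fin top extents [[-153.0, -118.2, 53.3], [-56.5, -22.1, 57.8]]
lower edge [[-179.6, 112.2, 0.0], [-179.9, 85.2, 0.0], [-179.1, 57.1, 0.0], [-179.4, 27.8, 0.0], [-179.7, -2.9, 0.0]]
right edge [[-38.6, -130.1, 0.0], [-23.5, -130.1, 0.0], [-8.4, -130.0, 0.0]]
```

The table now checks out: 180 x 260 mm confirmed, yaw 3.2°, tilt 0.486, barrel side parallel to the table axis at local y = -20.5 mm. Next: hover over the square for a close look.

```bash
python3 - <<'E'
from h import *
Rt=toolR(Rzy(np.radians(9.4),0.))
delta([.50,.1,.37],toolR(Rzy(np.radians(6),0.2)));delta([.545,.291,.25],Rt);delta([.545,.291,.17],Rt)
E
```

```text
d [3.577 0.966 0.539] a [ 2.708  0.201 -0.434]
d [6.724 0.86  2.726] a [ 4.612  0.295 -1.011]
d [6.73  0.24  3.907] a [ 4.612  0.295 -1.011]
```

Call:
servo_tool([
  {"dx": 1.0, "dy": 0.3, "dz": 0.1, "ax": 0.7, "ay": 0, "az": -0.1, "hand": 88},
  {"dx": 2.0, "dy": 0.6, "dz": 0.3, "ax": 1.4, "ay": 0.1, "az": -0.2, "hand": 88},
  {"dx": 3.0, "dy": 0.8, "dz": 0.5, "ax": 2.1, "ay": 0.1, "az": -0.3, "hand": 88},
  {"dx": 4.0, "dy": 0.9, "dz": 0.8, "ax": 2.8, "ay": 0.2, "az": -0.5, "hand": 88},
  {"dx": 4.9, "dy": 0.9, "dz": 1.3, "ax": 3.5, "ay": 0.2, "az": -0.7, "hand": 88},
  {"dx": 5.8, "dy": 0.9, "dz": 1.9, "ax": 4.1, "ay": 0.25, "az": -0.9, "hand": 60},
  {"dx": 6.5, "dy": 0.86, "dz": 2.6, "ax": 4.6, "ay": 0.3, "az": -1.0, "hand": 45},
  {"dx": 6.73, "dy": 0.5, "dz": 3.3, "ax": 4.61, "ay": 0.3, "az": -1.01, "hand": 45},
  {"dx": 6.73, "dy": 0.24, "dz": 3.9, "ax": 4.61, "ay": 0.3, "az": -1.01, "hand": 45},
  {"dx": 6.73, "dy": 0.24, "dz": 3.9, "ax": 4.61, "ay": 0.3, "az": -1.01, "hand": 45},
])

```text
clock: 3.12
tool_pos: [0.5424, 0.2908, 0.1668]
eef_rot: [0.646, 0.764, -0.004, -0.001]
contact_force: [-0.0, 0.6, 0.3]
opening: 0.512
```

Call:
servo_tool([
  {"dx": 0, "dy": 0, "dz": 0, "ax": 0, "ay": 0, "az": 0, "hand": 45},
  {"dx": 0, "dy": 0, "dz": 0, "ax": 0, "ay": 0, "az": 0, "hand": 45},
])

```text
clock: 3.38
tool_pos: [0.5451, 0.2933, 0.173]
eef_rot: [0.646, 0.764, 0.002, 0.001]
contact_force: [-0.1, -0.8, 0.4]
opening: 0.509
```

```bash
python3 - <<'E'
from h import *
s=wsnap('w4')
delta([.545,.291,.17],toolR(Rzy(np.radians(9.4),0.)),s)
E
```

```text
3.375 [-0.368  0.809 -0.362  1.665  0.392  0.735 -0.753] qd 0.0056 [0.5451 0.2933 0.173 ] F [-0.11 -0.81  0.36] op 0.509
d [-0.038 -0.008  0.049] a [ 0.042 -0.019  0.026]
```

View pics/w4.png

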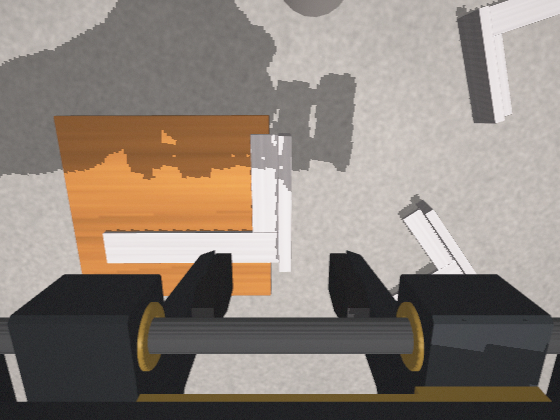

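The square fills the view: flange bar at cols 278–291, rows 135–272; blade at rows 233–263 going left. Measuring it.

```bash
python3 - <<'E'
from h import *
im,P,c=load('w4'); Z=P[...,2]
for (u,v) in [(285,180),(285,260),(264,200),(150,248),(240,248),(150,200),(320,200)]: print((u,v),P[v,u].round(4))
# flange top mask
m=(Z>.030)&(Z<.042); m[:,:270]=0; m[:,300:]=0; m[:120]=0; m[280:]=0
zt=np.median(Z[m]); 
ct=np.argwhere(m)[:,::-1].astype(np.float32); print(m.sum(),zt)
Q=onplane(c,ct,np.array([0,0,zt]),np.array([0,0,1.]))
rc=cv2.minAreaRect((Q[:,:2]*1000).astype(np.float32)); print('flange rect',rc)
# blade+leg mask
mb=(Z>.0150)&(Z<.022)&(im.min(2)>0); mb[:,295:]=0; mb[:225]=0; mb[268:]=0; mb[:,:100]=0;mb[:,270:]=0
hsv=cv2.cvtColor(im,cv2.COLOR_RGB2HSV); mb&=hsv[...,1]<50
zb=np.median(Z[mb]); print('blade z',zb,mb.sum())
for off in [0]:
    up=[];lo=[]
    for u in range(110,235,3):
        k=np.where(mb[225:270,u])[0]+225
        up.append((u,k.min()-.5)); lo.append((u,k.max()+.5))
    for nm,E in (('inner',up),('outer',lo)):
        W=onplane(c,E,np.array([0,0,zb]),np.array([0,0,1.]))[:,:2].astype(np.float32)*1000
        vx,vy,x0,y0=cv2.fitLine(W,cv2.DIST_HUBER,0,.01,.01).ravel(); print(nm,x0,y0,np.degrees(np.arctan2(vy,vx)))
k=np.where(mb[248,90:200])[0]; print('tip',onplane(c,[(90+k.min()-.5,248)],np.array([0,0,zb]),np.array([0,0,1.])))
E
```

```text
(285, 180) [0.5465 0.3148 0.0363]
(285, 260) [0.5578 0.2491 0.0359]
(264, 200) [0.5331 0.292  0.0191]
(150, 248) [0.4423 0.233  0.0177]
(240, 248) [0.5192 0.2464 0.0191]
(150, 200) [0.4384 0.2748 0.0136]
(320, 200) [5.819e-01 2.952e-01 4.000e-04]
1736 0.03637604879467149
flange rect ((550.1920166015625, 293.83160400390625), (9.607528686523438, 109.9508056640625), 9.464366912841797)
blade z 0.018322975662421803 4887
inner 450.60223 250.00522 9.423206
outer 457.42822 224.78069 15.648458
tip [[0.40389332 0.22693171 0.01832298]]
```

```bash
python3 - <<'E'
from h import *
delta([.5502,.2938,.075],toolR(Rzy(np.radians(9.46),0.)))
delta([.5502,.2938,.047],toolR(Rzy(np.radians(9.46),0.)))
E
```

```text
d [-0.012  0.082  1.63 ] a [ 0.039 -0.017  0.02 ]
d [-0.012  0.08   2.097] a [ 0.039 -0.017  0.02 ]
```

Call:
servo_tool([
  {"dx": -0.01, "dy": 0.08, "dz": 0.8, "ax": 0.04, "ay": -0.02, "az": 0.02, "hand": 45},
  {"dx": -0.01, "dy": 0.08, "dz": 1.4, "ax": 0.04, "ay": -0.02, "az": 0.02, "hand": 45},
  {"dx": -0.01, "dy": 0.08, "dz": 1.8, "ax": 0.04, "ay": -0.02, "az": 0.02, "hand": 35},
  {"dx": -0.01, "dy": 0.08, "dz": 2.0, "ax": 0.04, "ay": -0.02, "az": 0.02, "hand": 30},
  {"dx": -0.01, "dy": 0.08, "dz": 2.09, "ax": 0.04, "ay": -0.02, "az": 0.02, "hand": 30},
  {"dx": -0.01, "dy": 0.08, "dz": 2.09, "ax": 0.04, "ay": -0.02, "az": 0.02, "hand": 30},
  {"dx": -0.01, "dy": 0.08, "dz": 2.09, "ax": 0.04, "ay": -0.02, "az": 0.02, "hand": 30},
])

```text
clock: 4.3
tool_pos: [0.549, 0.2942, 0.046]
eef_rot: [0.646, 0.763, -0.001, -0.0]
contact_force: [-0.4, 0.1, -0.3]
opening: 0.338
```

```bash
python3 - <<'E'
from h import *
s=wsnap('w5')
delta([.5502,.2938,.047],toolR(Rzy(np.radians(9.46),0.)),s)
im,P,c=load('w5'); save('w5c',cv2.resize(im[120:400,120:440],(640,560)))
E
```

```text
4.3 [-0.415  0.998 -0.275  1.69   0.474  0.523 -0.819] qd 0.0026 [0.549  0.2942 0.046 ] F [-0.36  0.08 -0.27] op 0.338
d [-0.01   0.018 -0.016] a [-0.021  0.009  0.014]
```

View pics/w5c.png

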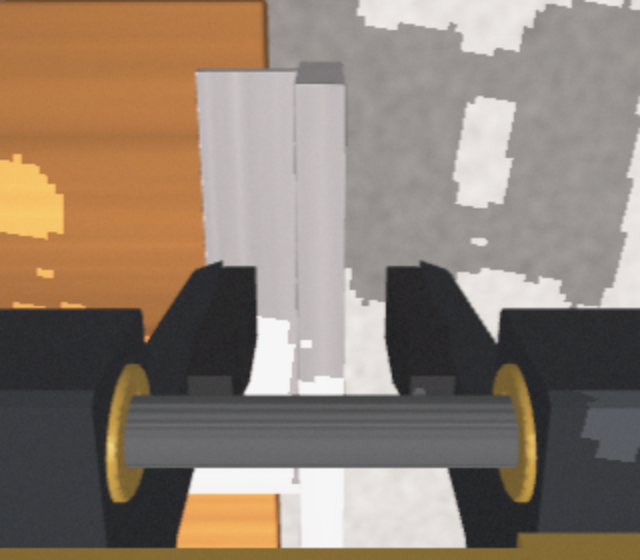

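The flange stands midway between the jaws, the tips clear the leg and no contact shows. Closing.

Call:
servo_tool([
  {"dx": 0, "dy": 0, "dz": 0, "ax": 0, "ay": 0, "az": 0, "hand": 6},
  {"dx": 0, "dy": 0, "dz": 0, "ax": 0, "ay": 0, "az": 0, "hand": 6},
  {"dx": 0, "dy": 0, "dz": 0, "ax": 0, "ay": 0, "az": 0, "hand": 6},
  {"dx": 0, "dy": 0, "dz": 0, "ax": 0, "ay": 0, "az": 0, "hand": 6},
], newtons=40)

```text
clock: 4.85
tool_pos: [0.5488, 0.294, 0.0452]
eef_rot: [0.646, 0.764, -0.002, -0.0]
contact_force: [0.6, -0.2, 2.4]
opening: 0.113
```

Opening 9.96 mm: the 10 mm lip is held. Lifting, then to a hover over the left half of the table, tilted to match it.

```bash
cat >> h.py <<'E'
def tab():
    t=np.load('tab.npz'); return t['te'],t['F']
TS=np.array([5,55.2,32.2])/1000   # TCP in square frame
def tcp_for(corner_mm,ts=TS):
    te,F=tab(); return te+F@(np.array(corner_mm)/1000+ts)
def tabR():
    _,F=tab(); return toolR(R.from_matrix(F))
def loc(s=None,ts=TS):
    s=s or r.get_state(); te,F=tab(); 
    e=(R.from_matrix(F).inv()*R.from_quat(s['eef_rot'])*tabR().inv()*R.from_matrix(F)).as_rotvec(degrees=True)
    l=(F.T@(s['tool_pos']-te)-ts)*1000; f=F.T@s['contact_force']
    print('t',round(s['clock'],2),'corner est',l.round(2),'F tab',f.round(2),'M',(F.T@s['moment']).round(2),'op mm',round(s['opening']*88.1,2)); return l
E
python3 - <<'E'
from h import *
s=r.get_state()
delta([.5488,.294,.12],R.from_quat(s['eef_rot'])); delta([.56,.24,.26],R.from_quat(s['eef_rot']))
for c in [(5,60,90),(8,25,70),(8,25,20)]: print(tcp_for(c)); delta(tcp_for(c),tabR())
E
```

```text
d [-0.002 -0.004 -1.246] a [0. 0. 0.]
d [-0.924  0.024 -3.578] a [0. 0. 0.]
[0.57375209 0.01302791 0.27394694]
d [-4.692 -0.378 -3.804] a [-4.668 -0.246  1.046]
[ 0.58766805 -0.02126035  0.25767853]
d [-5.294 -0.243 -3.532] a [-4.668 -0.246  1.046]
[ 0.6110051  -0.01998175  0.21347731]
d [-5.336  0.146 -2.797] a [-4.668 -0.246  1.046]
```

Call:
servo_tool([
  {"dx": 0, "dy": 0, "dz": -0.15, "ax": 0, "ay": 0, "az": 0, "hand": 6},
  {"dx": 0, "dy": 0, "dz": -0.5, "ax": 0, "ay": 0, "az": 0, "hand": 6},
  {"dx": 0, "dy": 0, "dz": -1.1, "ax": 0, "ay": 0, "az": 0, "hand": 6},
  {"dx": 0, "dy": 0, "dz": -1.8, "ax": 0, "ay": 0, "az": 0, "hand": 6},
  {"dx": 0, "dy": 0, "dz": -2.4, "ax": 0, "ay": 0, "az": 0, "hand": 6},
  {"dx": 0, "dy": 0, "dz": -2.6, "ax": 0, "ay": 0, "az": 0, "hand": 6},
])

```text
clock: 5.6
tool_pos: [0.5498, 0.2949, 0.2042]
eef_rot: [0.646, 0.763, 0.0, 0.0]
contact_force: [0.2, 0.6, -5.7]
opening: 0.109
```

```bash
python3 - <<'E'
from h import *
s=wsnap('w6')
for c in [(5,60,90),(8,25,70),(8,25,20)]: delta(tcp_for(c),tabR())
E
```

```text
5.6 [-0.355  0.777 -0.385  1.621  0.37   0.816 -0.73 ] qd 0.1763 [0.5498 0.2949 0.2042] F [ 0.19  0.57 -5.66] op 0.109
d [-4.697 -0.384 -1.162] a [-4.638 -0.261  1.04 ]
d [-5.299 -0.25  -0.891] a [-4.638 -0.261  1.04 ]
d [-5.342  0.137 -0.154] a [-4.638 -0.261  1.04 ]
```

View pics/w6.png

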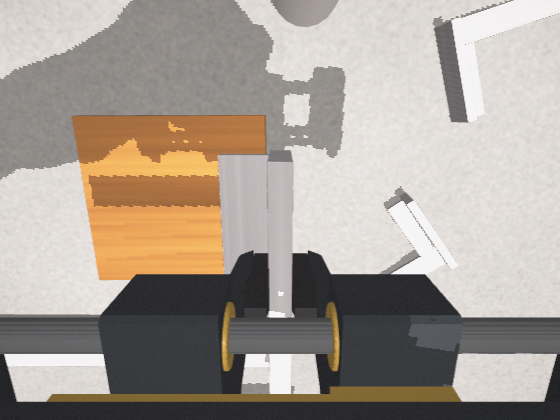

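The square is off the board and in the jaws (flange at cols 268–292, leg left of it; 5.5 N of weight). Checking how it sits in the hand.

```bash
cat >> h.py <<'E'
def inhand(n,s,leg,fl):
    im,P,c=load(n); Rc=R.from_quat(s['eef_rot'])
    Q=(P-s['tool_pos'])@Rc.as_matrix()
    for nm,(v0,v1,u0,u1) in (('leg',leg),('fl',fl)):
        A=Q[v0:v1,u0:u1].reshape(-1,3); m=np.median(A[:,2]); A=A[abs(A[:,2]-m)<.004]
        f=np.linalg.lstsq(np.c_[A[:,:2],np.ones(len(A))],A[:,2],rcond=None)[0]; print(nm,'plane z=%.4fx+%.4fy+%.4f'%tuple(f),'med',np.median(A,0).round(4))
    # flange edges
    g=Q[...,2]; m=(abs(g-np.median(g[fl[0]:fl[1],fl[2]:fl[3]]))<.006)
    E=[]
    for v in range(fl[0]-2,fl[1],2):
        k=np.where(m[v,fl[2]-15:fl[3]+15])[0]+fl[2]-15; E.append((Q[v,k.min(),0],Q[v,k.min(),1],Q[v,k.max(),0],Q[v,k.max(),1]))
    E=np.array(E)*1000
    for a in (0,2): print('edge slope deg',np.degrees(np.polyfit(E[:,a],E[:,a+1],1)[0]).round(2),'y at x=0',np.polyfit(E[:,a],E[:,a+1],1)[1].round(2))
    k=np.where(m[:fl[1],(fl[2]+fl[3])//2])[0]; print('end x',Q[k.min(),(fl[2]+fl[3])//2])
E
python3 - <<'E'
from h import *
s=wsnap('w7'); inhand('w7',s,(165,240,225,262),(165,245,274,288))
E
```

```text
5.65 [-0.355  0.777 -0.385  1.621  0.37   0.816 -0.729] qd 0.0486 [0.5498 0.2948 0.2042] F [-0.14 -0.06 -4.  ] op 0.105
leg plane z=-0.0079x+-0.0108y+0.0269 med [ 0.0332 -0.016   0.0268]
fl plane z=-0.0080x+-0.0224y+0.0090 med [0.0371 0.0006 0.0087]
edge slope deg -0.1 y at x=0 -4.17
edge slope deg -0.14 y at x=0 5.4
end x [0.05428467 0.00097084 0.01304547]
```

Call:
servo_tool([
  {"dx": -0.3, "dy": 0, "dz": -0.7, "ax": -0.4, "ay": 0, "az": 0.1, "hand": 6},
  {"dx": -0.9, "dy": -0.1, "dz": -1.2, "ax": -1.0, "ay": -0.05, "az": 0.2, "hand": 6},
  {"dx": -1.6, "dy": -0.1, "dz": -1.6, "ax": -1.7, "ay": -0.1, "az": 0.4, "hand": 6},
  {"dx": -2.4, "dy": -0.2, "dz": -1.7, "ax": -2.4, "ay": -0.15, "az": 0.55, "hand": 6},
  {"dx": -3.2, "dy": -0.2, "dz": -1.7, "ax": -3.1, "ay": -0.2, "az": 0.7, "hand": 6},
  {"dx": -4.0, "dy": -0.25, "dz": -1.6, "ax": -3.8, "ay": -0.25, "az": 0.9, "hand": 6},
  {"dx": -4.7, "dy": -0.25, "dz": -1.4, "ax": -4.4, "ay": -0.26, "az": 1.0, "hand": 6},
  {"dx": -5.2, "dy": -0.25, "dz": -1.1, "ax": -4.64, "ay": -0.26, "az": 1.04, "hand": 6},
  {"dx": -5.3, "dy": -0.25, "dz": -0.9, "ax": -4.64, "ay": -0.26, "az": 1.04, "hand": 6},
  {"dx": -5.3, "dy": -0.25, "dz": -0.9, "ax": -4.64, "ay": -0.26, "az": 1.04, "hand": 6},
])

```text
clock: 6.95
tool_pos: [0.5854, -0.0216, 0.2562]
eef_rot: [0.668, 0.706, 0.169, 0.162]
contact_force: [-0.3, -0.2, -5.3]
opening: 0.111
```

Call:
servo_tool([
  {"dx": 0, "dy": 0, "dz": 0, "ax": 0, "ay": 0, "az": 0, "hand": 6},
  {"dx": 0, "dy": 0, "dz": 0, "ax": 0, "ay": 0, "az": 0, "hand": 6},
])

```text
clock: 7.2
tool_pos: [0.5865, -0.021, 0.258]
eef_rot: [0.668, 0.706, 0.17, 0.163]
contact_force: [0.2, -0.6, -4.8]
opening: 0.112
```

```bash
sed -i 's/TS=np.array(\[5,55.2,32.2\])/TS=np.array([4.7,55.2,32.0])/' h.py; python3 - <<'E'
from h import *
s=wsnap('w8'); loc(s)
for c in [(8,25,70),(8,25,25),(8,25,10)]: delta(tcp_for(c),tabR(),s)
c=eyes.camera_model('scene'); im,d=eyes.snapshot('scene'); save('s8',im)
E
```

```text
7.2 [ 0.031  0.536 -0.108  2.122  1.409  0.056 -1.389] qd 0.019 [ 0.5865 -0.021   0.258 ] F [ 0.23 -0.61 -4.79] op 0.112
t 7.2 corner est [ 7.42 25.35 70.99] F tab [-2.07 -0.62 -4.33] M [-0.03  0.77 -0.03] op mm 9.86
d [-0.006  0.01   0.016] a [-0.097  0.024  0.008]
d [-0.004  0.017  0.766] a [-0.097  0.024  0.008]
d [-0.003  0.02   1.016] a [-0.097  0.024  0.008]
```

View pics/w8.png

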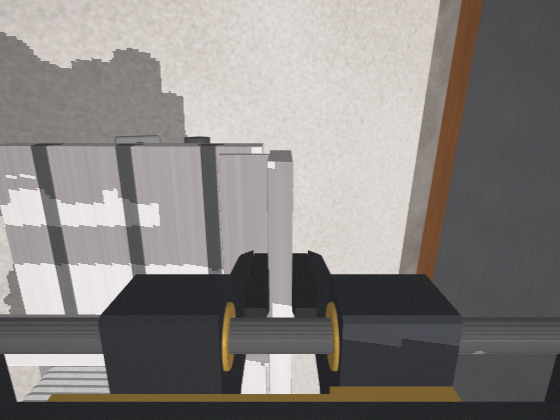

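View pics/s8.png

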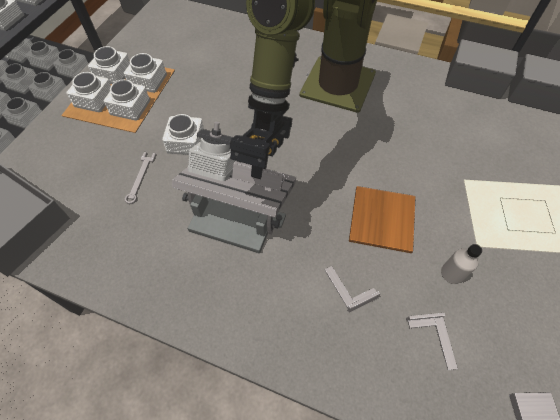

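The hover is right (flange beyond the edge, table ends ~9 px past the leg end), but joint 6 is close to its lower limit. I'll go down in small steps and watch it.

Call:
servo_tool([
  {"dx": 0, "dy": 0, "dz": 0.15, "ax": 0, "ay": 0, "az": 0, "hand": 6},
  {"dx": 0, "dy": 0, "dz": 0.3, "ax": 0, "ay": 0, "az": 0, "hand": 6},
  {"dx": 0, "dy": 0, "dz": 0.3, "ax": 0, "ay": 0, "az": 0, "hand": 6},
])

```text
clock: 7.68
tool_pos: [0.5953, -0.0206, 0.2424]
eef_rot: [0.668, 0.706, 0.171, 0.163]
contact_force: [0.2, 0.4, -5.1]
opening: 0.111
```

```bash
python3 - <<'E'
from h import *
s=r.get_state(); print(s['q'].round(3),s['qd'].round(3)); loc(s)
delta(tcp_for((8,25,52)),tabR(),s)
E
```

```text
[ 0.094  0.577 -0.206  2.112  1.724  0.114 -1.695] [-0.02  -0.017  0.035  0.004 -0.01  -0.019  0.003]
t 7.67 corner est [ 7.92 25.24 53.11] F tab [-2.17  0.34 -4.67] M [0.06 0.73 0.03] op mm 9.77
d [-0.004  0.002  0.019] a [-0.087  0.018  0.005]
```

Call:
servo_tool([
  {"dx": 0, "dy": 0, "dz": 0.15, "ax": -0.04, "ay": 0.01, "az": 0, "hand": 6},
  {"dx": 0, "dy": 0, "dz": 0.3, "ax": -0.08, "ay": 0.02, "az": 0, "hand": 6},
  {"dx": 0, "dy": 0, "dz": 0.45, "ax": -0.08, "ay": 0.02, "az": 0, "hand": 6},
  {"dx": 0, "dy": 0, "dz": 0.45, "ax": -0.08, "ay": 0.02, "az": 0, "hand": 6},
  {"dx": 0, "dy": 0, "dz": 0.45, "ax": -0.08, "ay": 0.02, "az": 0, "hand": 6},
])

```text
clock: 8.3
tool_pos: [0.6078, -0.0201, 0.219]
eef_rot: [0.667, 0.705, 0.175, 0.166]
contact_force: [0.2, 0.2, -5.3]
opening: 0.11
```

```bash
python3 - <<'E'
from h import *
s=wsnap('w9'); loc(s)
delta(tcp_for((8,25,10)),tabR(),s)
im,P,c=load('w9'); te,F=tab(); inhand('w9',s,(165,240,225,262),(165,245,274,288))
L=((P-te)@F)*1000
# table plane check left of leg
for u in (60,100,150,180): print(u,L[200,u].round(1))
# gap leg underside: flange inner face vs table edge beyond the leg end
E

```

```text
8.3 [ 0.198  0.646 -0.374  2.101  1.874  0.231 -1.819] qd 0.0047 [ 0.6078 -0.0201  0.219 ] F [ 0.22  0.21 -5.34] op 0.11
t 8.3 corner est [ 8.08 25.08 26.58] F tab [-2.29  0.19 -4.83] M [ 0.03  0.71 -0.03] op mm 9.67
d [-0.001 -0.001  0.276] a [0.001 0.007 0.013]
leg plane z=-0.0031x+-0.0107y+0.0270 med [ 0.0331 -0.0159  0.027 ]
fl plane z=-0.0030x+-0.0123y+0.0091 med [0.0369 0.0007 0.009 ]
edge slope deg -0.02 y at x=0 -4.14
edge slope deg -0.1 y at x=0 5.46
end x [0.05424245 0.00104169 0.01098182]
60 [-105.8  105.7   -0.6]
100 [-84.2 105.7  -0.7]
150 [-56.6 106.    0.4]
180 [-40.5 106.1   0.5]
```

View pics/w9.png

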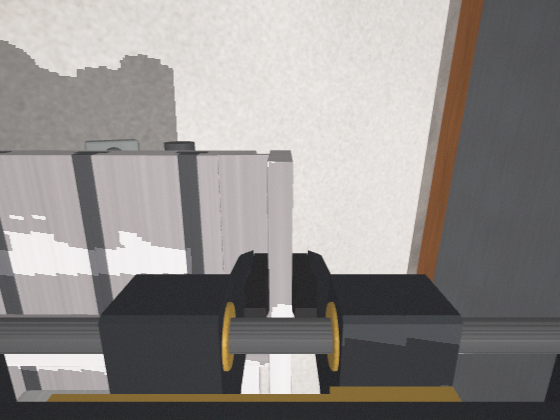

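Call:
servo_tool([
  {"dx": 0, "dy": 0, "dz": 0.12, "ax": 0, "ay": 0, "az": 0, "hand": 6},
  {"dx": 0, "dy": 0, "dz": 0.24, "ax": 0, "ay": 0, "az": 0, "hand": 6},
  {"dx": 0, "dy": 0, "dz": 0.36, "ax": 0, "ay": 0, "az": 0, "hand": 6},
  {"dx": 0, "dy": 0, "dz": 0.36, "ax": 0, "ay": 0, "az": 0, "hand": 6},
  {"dx": 0, "dy": 0, "dz": 0.36, "ax": 0, "ay": 0, "az": 0, "hand": 6},
])

```text
clock: 8.98
tool_pos: [0.6179, -0.0196, 0.1996]
eef_rot: [0.667, 0.705, 0.175, 0.166]
contact_force: [-1.2, -0.6, -4.9]
opening: 0.11
```

```bash
python3 - <<'E'
from h import *
s=r.get_state(); print(s['q'].round(3)); loc(s)
delta(tcp_for((8,25,0)),tabR(),s)
E

```

```text
[ 0.225  0.698 -0.423  2.085  1.932  0.279 -1.862]
t 8.97 corner est [ 7.93 24.98  4.71] F tab [-3.41 -0.54 -3.76] M [ 0.06  0.74 -0.08] op mm 9.7
d [0.    0.001 0.079] a [-0.     0.005  0.011]
```

Call:
servo_tool([
  {"dx": 0, "dy": 0, "dz": 0.02, "ax": 0, "ay": 0, "az": 0, "hand": 6},
  {"dx": 0, "dy": 0, "dz": 0.04, "ax": 0, "ay": 0, "az": 0, "hand": 6},
  {"dx": 0, "dy": 0, "dz": 0.04, "ax": 0, "ay": 0, "az": 0, "hand": 6},
])

```text
clock: 9.35
tool_pos: [0.6191, -0.0195, 0.1977]
eef_rot: [0.667, 0.705, 0.175, 0.166]
contact_force: [-0.1, -0.2, -5.7]
opening: 0.108
```

```bash
python3 - <<'E'
from h import *
s=r.get_state(); loc(s)
E

```

```text
t 9.35 corner est [ 8.08 24.99  2.42] F tab [-2.78 -0.23 -4.96] M [ 0.05  0.73 -0.02] op mm 9.54
```

Call:
servo_tool([
  {"dx": 0, "dy": 0, "dz": 0.02, "ax": 0, "ay": 0, "az": 0, "hand": 6},
  {"dx": 0, "dy": 0, "dz": 0.03, "ax": 0, "ay": 0, "az": 0, "hand": 6},
  {"dx": 0, "dy": 0, "dz": 0.03, "ax": 0, "ay": 0, "az": 0, "hand": 6},
])

```text
clock: 9.72
tool_pos: [0.62, -0.0195, 0.1961]
eef_rot: [0.667, 0.705, 0.175, 0.166]
contact_force: [-0.7, 0.4, -4.8]
opening: 0.106
```

```bash
python3 - <<'E'
from h import *
s=r.get_state(); loc(s)
E

```

```text
t 9.72 corner est [ 8.12 24.98  0.59] F tab [-2.89  0.44 -3.94] M [0.02 0.81 0.01] op mm 9.31
```

Call:
servo_tool([
  {"dx": 0, "dy": 0, "dz": 0.01, "ax": 0, "ay": 0, "az": 0, "hand": 6},
  {"dx": 0, "dy": 0, "dz": 0.02, "ax": 0, "ay": 0, "az": 0, "hand": 6},
  {"dx": 0, "dy": 0, "dz": 0.02, "ax": 0, "ay": 0, "az": 0, "hand": 6},
])

```text
clock: 10.1
tool_pos: [0.6203, -0.0195, 0.1955]
eef_rot: [0.667, 0.705, 0.175, 0.166]
contact_force: [-6.0, -0.4, 2.7]
opening: 0.109
```

```bash
python3 - <<'E'
from h import *
s=r.get_state(); loc(s)
E

```

```text
t 10.1 corner est [ 8.11 25.02  0.  ] F tab [-4.03 -0.05  5.17] M [-0.1   0.95 -0.01] op mm 9.59
```

Call:
servo_tool([
  {"dx": 0, "dy": 0, "dz": 0.01, "ax": 0, "ay": 0, "az": 0, "hand": 6},
  {"dx": 0, "dy": 0, "dz": 0.02, "ax": 0, "ay": 0, "az": 0, "hand": 6},
  {"dx": 0, "dy": 0, "dz": 0.02, "ax": 0, "ay": 0, "az": 0, "hand": 6},
])

```text
clock: 10.48
tool_pos: [0.6205, -0.0194, 0.1954]
eef_rot: [0.666, 0.705, 0.175, 0.167]
contact_force: [-10.8, -2.0, 14.7]
opening: 0.111
```

```bash
python3 - <<'E'
from h import *
s=r.get_state(); loc(s)
E

```

```text
t 10.47 corner est [ 8.24 25.04 -0.18] F tab [-2.79 -1.39 18.13] M [-0.19  1.28 -0.  ] op mm 9.75
```

The table surface is felt at estimated z ≈ 0, which agrees with the camera. Easing off the press, then drawing the square down-slope until the flange meets the edge.

Call:
servo_tool([
  {"dx": 0, "dy": 0, "dz": -0.025, "ax": 0, "ay": 0, "az": 0, "hand": 6},
  {"dx": 0, "dy": -0.03, "dz": -0.025, "ax": 0, "ay": 0, "az": 0, "hand": 6},
  {"dx": 0, "dy": -0.06, "dz": -0.025, "ax": 0, "ay": 0, "az": 0, "hand": 6},
  {"dx": 0, "dy": -0.085, "dz": -0.025, "ax": 0, "ay": 0, "az": 0, "hand": 6},
  {"dx": 0, "dy": -0.085, "dz": -0.025, "ax": 0, "ay": 0, "az": 0, "hand": 6},
])

```text
clock: 11.1
tool_pos: [0.6178, -0.0193, 0.1943]
eef_rot: [0.666, 0.705, 0.176, 0.168]
contact_force: [-0.1, 0.3, 5.4]
opening: 0.115
```

```bash
python3 - <<'E'
from h import *
s=r.get_state(); loc(s)
E

```

```text
t 11.1 corner est [ 5.33 25.31  0.03] F tab [2.46 0.3  4.86] M [-0.05 -0.1   0.14] op mm 10.1
```

Call:
servo_tool([
  {"dx": 0, "dy": -0.01, "dz": 0, "ax": 0, "ay": 0, "az": 0, "hand": 6},
  {"dx": 0, "dy": -0.02, "dz": 0, "ax": 0, "ay": 0, "az": 0, "hand": 6},
  {"dx": 0, "dy": -0.02, "dz": 0, "ax": 0, "ay": 0, "az": 0, "hand": 6},
])

```text
clock: 11.48
tool_pos: [0.6168, -0.0194, 0.1937]
eef_rot: [0.666, 0.705, 0.176, 0.168]
contact_force: [0.7, 0.7, 4.8]
opening: 0.113
```

```bash
python3 - <<'E'
from h import *
s=r.get_state(); loc(s)
E

```

```text
t 11.47 corner est [4.260e+00 2.531e+01 1.000e-02] F tab [2.88 0.61 3.91] M [ 0.02 -0.15  0.11] op mm 9.96
```

Call:
servo_tool([
  {"dx": 0, "dy": -0.02, "dz": -0.005, "ax": 0, "ay": 0, "az": 0, "hand": 6},
  {"dx": 0, "dy": -0.04, "dz": -0.005, "ax": 0, "ay": 0, "az": 0, "hand": 6},
  {"dx": 0, "dy": -0.04, "dz": -0.005, "ax": 0, "ay": 0, "az": 0, "hand": 6},
])

```text
clock: 11.85
tool_pos: [0.6128, -0.0198, 0.1916]
eef_rot: [0.667, 0.705, 0.175, 0.166]
contact_force: [0.2, 0.9, 3.6]
opening: 0.107
```

```bash
python3 - <<'E'
from h import *
s=r.get_state(); loc(s)
E

```

```text
t 11.85 corner est [-3.000e-01  2.505e+01  2.000e-02] F tab [1.85 0.87 3.05] M [ 0.03 -0.04  0.05] op mm 9.41
```

Call:
servo_tool([
  {"dx": 0, "dy": -0.01, "dz": 0, "ax": 0, "ay": 0, "az": 0, "hand": 6},
  {"dx": 0, "dy": -0.02, "dz": 0, "ax": 0, "ay": 0, "az": 0, "hand": 6},
  {"dx": 0, "dy": -0.02, "dz": 0, "ax": 0, "ay": 0, "az": 0, "hand": 6},
])

```text
clock: 12.22
tool_pos: [0.6126, -0.0199, 0.1915]
eef_rot: [0.667, 0.705, 0.175, 0.167]
contact_force: [4.6, 1.1, 4.3]
opening: 0.108
```

```bash
python3 - <<'E'
from h import *
s=r.get_state(); loc(s)
E

```

```text
t 12.22 corner est [-0.6  25.01  0.03] F tab [6.06 0.8  1.62] M [ 0.1  -0.81  0.01] op mm 9.5
```

The flange meets the edge at estimated x = -0.5 mm. Sliding along the edge now, stopping well short of the barrel.

Call:
servo_tool([
  {"dx": -0.05, "dy": -0.005, "dz": 0, "ax": 0, "ay": 0, "az": 0, "hand": 6},
  {"dx": -0.12, "dy": -0.005, "dz": 0, "ax": 0, "ay": 0, "az": 0, "hand": 6},
  {"dx": -0.2, "dy": -0.005, "dz": 0, "ax": 0, "ay": 0, "az": 0, "hand": 6},
  {"dx": -0.28, "dy": -0.005, "dz": 0, "ax": 0, "ay": 0, "az": 0, "hand": 6},
  {"dx": -0.35, "dy": -0.005, "dz": 0, "ax": 0, "ay": 0, "az": 0, "hand": 6},
  {"dx": -0.35, "dy": -0.005, "dz": 0, "ax": 0, "ay": 0, "az": 0, "hand": 6},
  {"dx": -0.35, "dy": -0.005, "dz": 0, "ax": 0, "ay": 0, "az": 0, "hand": 6},
])

```text
clock: 13.1
tool_pos: [0.6132, -0.0351, 0.1918]
eef_rot: [0.664, 0.707, 0.178, 0.163]
contact_force: [3.1, 9.1, 5.4]
opening: 0.11
```

```bash
python3 - <<'E'
from h import *
s=wsnap('w10'); loc(s); delta(tcp_for((-.5,3,0)),tabR(),s)
inhand('w10',s,(165,240,225,262),(165,245,274,288))
E

```

```text
13.1 [ 0.293  0.718 -0.471  2.1    2.009  0.294 -1.89 ] qd 0.0026 [ 0.6132 -0.0351  0.1918] F [3.06 9.12 5.44] op 0.11
t 13.1 corner est [-0.62  9.83  0.41] F tab [5.69 8.93 3.15] M [ 1.65 -0.97 -0.13] op mm 9.66
d [-0.114  0.001  0.006] a [ 0.02  -0.094  0.05 ]
leg plane z=0.0012x+-0.0031y+0.0270 med [ 0.0332 -0.0159  0.0271]
fl plane z=0.0008x+-0.0141y+0.0091 med [0.037  0.0008 0.0091]
edge slope deg -0.41 y at x=0 -3.6
edge slope deg 0.3 y at x=0 5.47
end x [0.05442211 0.00103446 0.01243702]
```

View pics/w10.png

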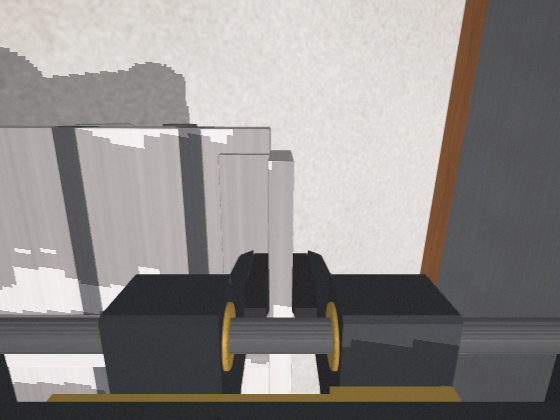

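Call:
servo_tool([
  {"dx": 0, "dy": 0, "dz": -0.01, "ax": 0, "ay": 0, "az": 0, "hand": 6},
  {"dx": 0, "dy": 0.005, "dz": -0.012, "ax": 0, "ay": 0, "az": 0, "hand": 6},
  {"dx": 0, "dy": 0.005, "dz": -0.012, "ax": 0, "ay": 0, "az": 0, "hand": 6},
])

```text
clock: 13.52
tool_pos: [0.6131, -0.036, 0.1921]
eef_rot: [0.665, 0.707, 0.178, 0.164]
contact_force: [5.0, 7.7, 1.1]
opening: 0.112
```

```bash
python3 - <<'E'
from h import *
s=r.get_state(); loc(s);delta(tcp_for((-.5,3,0)),tabR(),s)
E

```

```text
t 13.53 corner est [-0.65  8.88  0.72] F tab [ 5.32  7.38 -1.56] M [ 1.44 -0.89 -0.14] op mm 9.9
d [-0.098  0.002  0.011] a [ 0.013 -0.079  0.042]
```

Call:
servo_tool([
  {"dx": 0, "dy": 0.01, "dz": 0, "ax": 0, "ay": 0, "az": 0, "hand": 6},
  {"dx": 0, "dy": 0.015, "dz": 0, "ax": 0, "ay": 0, "az": 0, "hand": 6},
  {"dx": 0, "dy": 0.015, "dz": 0, "ax": 0, "ay": 0, "az": 0, "hand": 6},
])

```text
clock: 13.9
tool_pos: [0.6132, -0.0367, 0.192]
eef_rot: [0.665, 0.707, 0.177, 0.163]
contact_force: [4.8, 6.1, 0.6]
opening: 0.111
```

```bash
python3 - <<'E'
from h import *
s=r.get_state(); loc(s);delta(tcp_for((-.5,3,0)),tabR(),s)
E

```

```text
t 13.9 corner est [-0.56  8.18  0.63] F tab [ 4.85  5.8  -1.88] M [ 1.31 -0.63 -0.05] op mm 9.81
d [-0.086  0.001  0.01 ] a [ 0.001 -0.069  0.037]
```

Call:
servo_tool([
  {"dx": -0.05, "dy": 0, "dz": 0, "ax": 0, "ay": 0, "az": 0, "hand": 6},
  {"dx": -0.1, "dy": 0, "dz": 0, "ax": 0, "ay": 0, "az": 0, "hand": 6},
  {"dx": -0.15, "dy": 0, "dz": 0, "ax": 0, "ay": 0, "az": 0, "hand": 6},
  {"dx": -0.2, "dy": 0, "dz": 0, "ax": 0, "ay": 0, "az": 0, "hand": 6},
  {"dx": -0.25, "dy": 0, "dz": 0, "ax": 0, "ay": 0, "az": 0, "hand": 6},
  {"dx": -0.3, "dy": 0, "dz": 0, "ax": 0, "ay": 0, "az": 0, "hand": 6},
  {"dx": -0.3, "dy": 0, "dz": 0, "ax": 0, "ay": 0, "az": 0, "hand": 6},
])

```text
clock: 14.78
tool_pos: [0.6143, -0.055, 0.192]
eef_rot: [0.665, 0.707, 0.177, 0.164]
contact_force: [4.5, 5.7, 0.2]
opening: 0.108
```

```bash
python3 - <<'E'
from h import *
s=wsnap('w11'); loc(s);delta(tcp_for((-.5,-18,0)),tabR(),s)
E

```

```text
14.775 [ 0.319  0.717 -0.449  2.089  2.014  0.262 -1.864] qd 0.0044 [ 0.6143 -0.055   0.192 ] F [4.54 5.71 0.15] op 0.108
t 14.78 corner est [ -0.58 -10.17   0.58] F tab [ 4.36  5.45 -2.13] M [ 1.17 -0.63 -0.07] op mm 9.54
d [-0.131  0.001  0.009] a [ 0.001 -0.064  0.033]
```

View pics/w11.png

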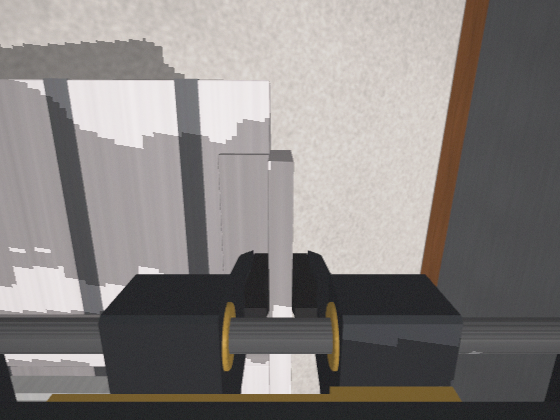

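Call:
servo_tool([
  {"dx": -0.04, "dy": 0, "dz": 0, "ax": 0, "ay": 0, "az": 0, "hand": 6},
  {"dx": -0.08, "dy": 0, "dz": 0, "ax": 0, "ay": 0, "az": 0, "hand": 6},
  {"dx": -0.1, "dy": 0, "dz": 0, "ax": 0, "ay": 0, "az": 0, "hand": 6},
  {"dx": -0.1, "dy": 0, "dz": 0, "ax": 0, "ay": 0, "az": 0, "hand": 6},
])

```text
clock: 15.32
tool_pos: [0.6146, -0.0606, 0.192]
eef_rot: [0.665, 0.707, 0.177, 0.163]
contact_force: [4.4, 6.1, 0.9]
opening: 0.11
```

```bash
python3 - <<'E'
from h import *
s=wsnap('w12'); loc(s)
im,P,c=load('w12'); te,F=tab(); L=((P-te)@F)*1000
for (v,u) in ((180,245),(220,245),(200,281)): print(L[v,u].round(1))
# leg end y, table left end y
Zl=L[...,2]; col=245
k=np.where(abs(Zl[60:260,col]-5)<2.0)[0]+60; print('leg end y', L[k.min():k.min()+3,col].round(1).tolist())
k=np.where(abs(Zl[20:260,col])<2.5)[0]+20; print('table end y', L[k.min():k.min()+3,col].round(1).tolist())
E

```

```text
15.325 [ 0.328  0.717 -0.444  2.086  2.018  0.252 -1.857] qd 0.0018 [ 0.6146 -0.0606  0.192 ] F [4.36 6.08 0.92] op 0.11
t 15.32 corner est [ -0.57 -15.72   0.59] F tab [ 4.58  5.83 -1.38] M [ 1.26 -0.69 -0.04] op mm 9.66
[-10.8  82.6   4.8]
[-11.2  64.4   5.7]
[ 5.  78.2 22.9]
leg end y [[-10.5, 94.1, 5.7], [-10.3, 93.9, 7.2], [-10.4, 93.4, 7.0]]
table end y [[-10.1, 129.9, -0.1], [-10.0, 129.4, 1.0], [-10.1, 129.1, -0.1]]
```

Call:
servo_tool([
  {"dx": -0.02, "dy": 0, "dz": 0, "ax": 0, "ay": 0, "az": 0, "hand": 6},
  {"dx": -0.04, "dy": 0, "dz": 0, "ax": 0, "ay": 0, "az": 0, "hand": 6},
  {"dx": -0.06, "dy": 0, "dz": 0, "ax": 0, "ay": 0, "az": 0, "hand": 6},
  {"dx": -0.06, "dy": 0, "dz": 0, "ax": 0, "ay": 0, "az": 0, "hand": 6},
])

```text
clock: 15.88
tool_pos: [0.6148, -0.0639, 0.192]
eef_rot: [0.665, 0.707, 0.177, 0.163]
contact_force: [4.0, 6.6, 0.2]
opening: 0.11
```

```bash
python3 -c "
from h import *
loc()"
```

```text
t 15.88 corner est [ -0.58 -19.09   0.59] F tab [ 3.93  6.35 -1.85] M [ 1.26 -0.7  -0.04] op mm 9.65
```

Call:
servo_tool([
  {"dx": -0.015, "dy": 0, "dz": 0, "ax": 0, "ay": 0, "az": 0, "hand": 6},
  {"dx": -0.02, "dy": 0, "dz": 0, "ax": 0, "ay": 0, "az": 0, "hand": 6},
  {"dx": -0.02, "dy": 0, "dz": 0, "ax": 0, "ay": 0, "az": 0, "hand": 6},
])

```text
clock: 16.25
tool_pos: [0.6148, -0.065, 0.192]
eef_rot: [0.665, 0.707, 0.177, 0.163]
contact_force: [4.9, 6.8, 0.8]
opening: 0.108
```

```bash
python3 -c "
from h import *
loc()"
```

```text
t 16.25 corner est [ -0.55 -20.11   0.61] F tab [ 5.05  6.5  -1.74] M [ 1.34 -0.7  -0.1 ] op mm 9.49
```

Call:
servo_tool([
  {"dx": -0.015, "dy": 0, "dz": 0, "ax": 0, "ay": 0, "az": 0, "hand": 6},
  {"dx": -0.02, "dy": 0, "dz": 0, "ax": 0, "ay": 0, "az": 0, "hand": 6},
  {"dx": -0.02, "dy": 0, "dz": 0, "ax": 0, "ay": 0, "az": 0, "hand": 6},
])

```text
clock: 16.62
tool_pos: [0.6148, -0.0653, 0.192]
eef_rot: [0.665, 0.707, 0.178, 0.163]
contact_force: [5.1, 8.0, 1.3]
opening: 0.11
```

```bash
python3 -c "
from h import *
loc()"
```

```text
t 16.62 corner est [ -0.56 -20.48   0.61] F tab [ 5.53  7.71 -1.47] M [ 1.55 -0.71 -0.12] op mm 9.65
```

Call:
servo_tool([
  {"dx": -0.015, "dy": 0, "dz": 0, "ax": 0, "ay": 0, "az": 0, "hand": 6},
  {"dx": -0.02, "dy": 0, "dz": 0, "ax": 0, "ay": 0, "az": 0, "hand": 6},
  {"dx": -0.02, "dy": 0, "dz": 0, "ax": 0, "ay": 0, "az": 0, "hand": 6},
])

```text
clock: 17.0
tool_pos: [0.6149, -0.0655, 0.1921]
eef_rot: [0.664, 0.708, 0.178, 0.162]
contact_force: [4.8, 9.4, 2.5]
opening: 0.111
```

```bash
python3 -c "
from h import *
loc()"
```

```text
t 17.0 corner est [ -0.51 -20.62   0.69] F tab [ 5.87  9.16 -0.23] M [ 1.84 -0.72 -0.16] op mm 9.78
```

Contact: travel stalls at -20.6 mm (vision predicted -20.5) while the side force climbs past the sliding level. One more small step to confirm, then I'll ease off.

Call:
servo_tool([
  {"dx": -0.02, "dy": 0, "dz": 0.005, "ax": 0, "ay": 0, "az": 0, "hand": 6},
  {"dx": -0.025, "dy": 0, "dz": 0.01, "ax": 0, "ay": 0, "az": 0, "hand": 6},
  {"dx": -0.025, "dy": 0, "dz": 0.01, "ax": 0, "ay": 0, "az": 0, "hand": 6},
])

```text
clock: 17.38
tool_pos: [0.615, -0.0656, 0.1919]
eef_rot: [0.664, 0.708, 0.179, 0.161]
contact_force: [2.1, 10.9, 3.6]
opening: 0.108
```

```bash
python3 - <<'E'
from h import *
s=wsnap('w13'); loc(s)
inhand('w13',s,(165,240,225,262),(165,245,274,288))
im,P,c=load('w13'); te,F=tab(); L=((P-te)@F)*1000
for (v,u) in ((170,245),(180,245),(200,245),(220,245),(200,281)): print(L[v,u].round(1))
c=eyes.camera_model('scene'); im,d=eyes.snapshot('scene'); save('s13',cv2.resize(im[100:250,150:310],(640,600),interpolation=cv2.INTER_CUBIC))
E

```

```text
17.375 [ 0.34   0.718 -0.441  2.082  2.024  0.236 -1.847] qd 0.0026 [ 0.615  -0.0656  0.1919] F [ 2.12 10.89  3.62] op 0.108
t 17.38 corner est [ -0.47 -20.79   0.44] F tab [ 4.09 10.76  1.94] M [ 2.08 -0.66 -0.17] op mm 9.55
leg plane z=0.0046x+-0.0073y+0.0270 med [ 0.0331 -0.0159  0.0272]
fl plane z=0.0059x+-0.0065y+0.0090 med [0.037  0.0008 0.0092]
edge slope deg 0.65 y at x=0 -4.1
edge slope deg 0.57 y at x=0 5.44
end x [0.05440591 0.00104552 0.0128122 ]
[-10.6  82.3   6. ]
[-10.8  77.8   5.3]
[-11.   68.6   4.8]
[-11.1  59.6   6.3]
[ 5.  73.4 23.6]
```

View pics/s13.png

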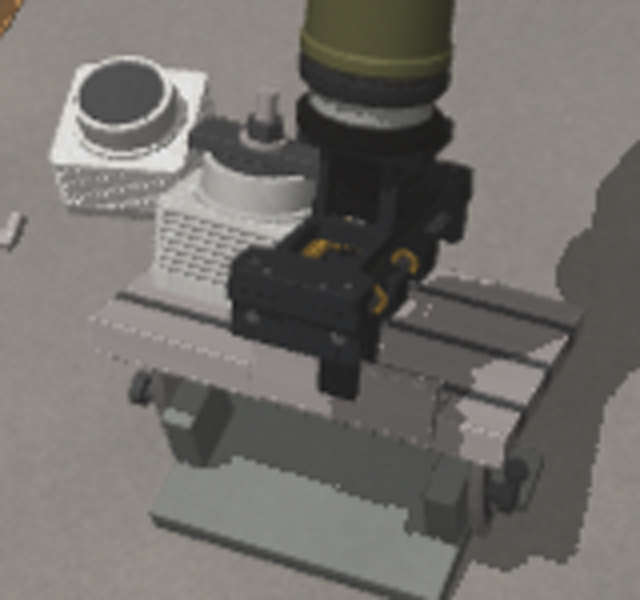

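Call:
servo_tool([
  {"dx": 0.04, "dy": 0.005, "dz": 0.003, "ax": 0, "ay": 0, "az": 0, "hand": 6},
  {"dx": 0.08, "dy": 0.01, "dz": 0.005, "ax": 0, "ay": 0, "az": 0, "hand": 6},
  {"dx": 0.08, "dy": 0.01, "dz": 0.005, "ax": 0, "ay": 0, "az": 0, "hand": 6},
])

```text
clock: 17.85
tool_pos: [0.6152, -0.0652, 0.1915]
eef_rot: [0.665, 0.707, 0.176, 0.164]
contact_force: [2.2, 5.3, 5.3]
opening: 0.111
```

```bash
python3 -c "
from h import *
loc()"
```

```text
t 17.85 corner est [-5.000e-01 -2.042e+01  1.000e-02] F tab [4.66 5.16 3.57] M [ 0.99 -0.43 -0.07] op mm 9.81
```

Call:
servo_tool([
  {"dx": 0.03, "dy": 0.005, "dz": 0, "ax": 0, "ay": 0, "az": 0, "hand": 6},
  {"dx": 0.05, "dy": 0.01, "dz": 0, "ax": 0, "ay": 0, "az": 0, "hand": 6},
  {"dx": 0.05, "dy": 0.01, "dz": 0, "ax": 0, "ay": 0, "az": 0, "hand": 6},
])

```text
clock: 18.23
tool_pos: [0.6152, -0.0651, 0.1915]
eef_rot: [0.667, 0.706, 0.175, 0.165]
contact_force: [1.0, 2.0, 4.3]
opening: 0.111
```

```bash
python3 -c "
from h import *
s=wsnap('w14');loc(s)
inhand('w14',s,(165,240,225,262),(165,245,274,288))
"
```

```text
18.225 [ 0.327  0.717 -0.434  2.084  2.015  0.25  -1.853] qd 0.0028 [ 0.6152 -0.0651  0.1915] F [0.95 2.01 4.31] op 0.111
t 18.23 corner est [-4.600e-01 -2.027e+01 -1.000e-02] F tab [2.96 1.95 3.32] M [ 0.41 -0.2  -0.07] op mm 9.75
leg plane z=-0.0021x+0.0002y+0.0271 med [ 0.0331 -0.0159  0.0271]
fl plane z=0.0003x+-0.0069y+0.0090 med [0.037 0.001 0.009]
edge slope deg 0.63 y at x=0 -4.49
edge slope deg 0.44 y at x=0 5.28
end x [0.05422134 0.00103734 0.01381408]
```

```bash
python3 - <<'E'
from h import *
s=r.get_state(); delta(tcp_for((-.5,-20.5,0)),tabR(),s)
te,F=tab()
for nm in ('w10','w12','w13','w14'):
    im,P,c=load(nm); L=((P-te)@F)*1000
    # flange top edges, table edge (col ~270 rows above leg end), leg inner edge
    g=im.min(2).astype(float)
    def line(get,rows):
        A=np.array([get(v) for v in rows]); p=np.polyfit(A[:,1],A[:,0],1); r_=np.median(abs(np.polyval(p,A[:,1])-A[:,0])); return np.degrees(np.arctan(p[0])).round(2),p[1].round(2),r_.round(2)
    def fl_out(v):
        k=np.where(abs(L[v,255:305,2]-23)<4)[0]+255; return L[v,k.max()]
    def fl_in(v):
        k=np.where(abs(L[v,255:305,2]-23)<4)[0]+255; return L[v,k.min()]
    def leg_in(v):
        k=np.where(abs(L[v,205:260,2]-5)<2.0)[0]+205; return L[v,k.min()]
    v0=int(np.where(abs(L[100:200,281,2]-23)<4)[0].min()+102)
    print(nm,'out',line(fl_out,range(v0,248)),'in',line(fl_in,range(v0,248)),'leg',line(leg_in,range(v0+3,245)))
    k=np.where(abs(L[20:150,240,2])<3)[0].min()+22
    def te_(v):
        q=np.where(abs(L[v,230:290,2])<3)[0]+230; return L[v,q.max()]
    if v0-6>k+8: print('   table edge',line(te_,range(k,v0-6)))
E
```

```text
d [-0.003 -0.001  0.   ] a [-0.01  -0.005  0.012]
w10 out (np.float64(0.02), np.float64(9.54), np.float64(0.11)) in (np.float64(-0.66), np.float64(1.2), np.float64(0.07)) leg (np.float64(0.1), np.float64(-22.09), np.float64(0.14))Traceback (most recent call last):
  File "<stdin>", line 21, in <module>
  File "<stdin>", line 9, in line
  File "<stdin>", line 20, in te_
    return umr_maximum(a, axis, None, out, keepdims, initial, where)
ValueError: zero-size array to reduction operation maximum which has no identity
```

```bash
python3 - <<'E'
from h import *
te,F=tab()
for nm in ('w10','w12','w13','w14'):
    im,P,c=load(nm); L=((P-te)@F)*1000
    def line(get,rows):
        A=np.array([get(v) for v in rows]); p=np.polyfit(A[:,1],A[:,0],1); return [round(float(x),2) for x in (np.degrees(np.arctan(p[0])),p[1],np.median(abs(np.polyval(p,A[:,1])-A[:,0])))]
    v0=int(np.where(abs(L[100:200,281,2]-23)<4)[0].min()+103)
    def f(c0,c1,z,tol,mx):
        def g(v):
            k=np.where(abs(L[v,c0:c1,2]-z)<tol)[0]+c0; return L[v,k.max() if mx else k.min()]
        return g
    print(nm,'out',line(f(255,305,23,4,1),range(v0,248)),'in',line(f(255,305,23,4,0),range(v0,248)),'leg',line(f(205,260,5,2,0),range(v0+3,245)))
    rows=[v for v in range(20,v0-8) if (abs(L[v,230:290,2])<3).sum()>20]
    if len(rows)>12: print('   table edge',len(rows),line(f(230,290,0,3,1),rows[3:]))
E
```

```text
w10 out [0.04, 9.5, 0.11] in [-0.66, 1.22, 0.07] leg [0.09, -22.08, 0.14]
   table edge 26 [-23.0, 53.14, 1.02]
w12 out [0.16, 9.36, 0.08] in [-0.14, 0.16, 0.08] leg [0.07, -21.98, 0.14]
   table edge 88 [-1.72, 3.32, 0.31]
w13 out [0.25, 9.49, 0.11] in [0.24, 0.01, 0.02] leg [0.17, -21.91, 0.13]
   table edge 101 [-1.31, 2.36, 0.24]
w14 out [0.35, 9.31, 0.08] in [0.38, -0.36, 0.03] leg [0.14, -21.93, 0.12]
   table edge 101 [-0.7, 1.13, 0.16]
```

The flange may have yawed ~0.3° because the barrel's reaction acts far down the blade. I'll draw it harder against the edge with a small counter-turn, which squares it up.

Call:
servo_tool([
  {"dx": 0, "dy": -0.02, "dz": -0.003, "ax": 0, "ay": 0, "az": -0.04, "hand": 6},
  {"dx": 0, "dy": -0.04, "dz": -0.005, "ax": 0, "ay": 0, "az": -0.08, "hand": 6},
  {"dx": 0, "dy": -0.04, "dz": -0.005, "ax": 0, "ay": 0, "az": -0.08, "hand": 6},
])

```text
clock: 18.65
tool_pos: [0.6151, -0.0651, 0.1915]
eef_rot: [0.663, 0.708, 0.175, 0.167]
contact_force: [5.3, 3.0, 2.9]
opening: 0.107
```

```bash
cat >> h.py <<'E'
def yawchk(nm,N=1):
    te,F=tab()
    im,P,c=load(nm); L=((P-te)@F)*1000
    def line(get,rows):
        A=np.array([get(v) for v in rows]); p=np.polyfit(A[:,1],A[:,0],1); return [round(float(x),2) for x in (np.degrees(np.arctan(p[0])),p[1],np.median(abs(np.polyval(p,A[:,1])-A[:,0])))]
    v0=int(np.where(abs(L[100:200,281,2]-23)<4)[0].min()+103)
    def f(c0,c1,z,tol,mx):
        def g(v):
            k=np.where(abs(L[v,c0:c1,2]-z)<tol)[0]+c0; return L[v,k.max() if mx else k.min()]
        return g
    print(nm,'out',line(f(255,305,23,4,1),range(v0,248)),'in',line(f(255,305,23,4,0),range(v0,248)),'leg',line(f(205,260,5,2,0),range(v0+3,245)))
    k=np.where(abs(L[100:250,245,2]-5)<2)[0].min()+100; print('leg end y',L[k:k+2,245,1])
E
python3 -c "
from h import *
s=wsnap('w15');loc(s); delta(tcp_for((-.5,-20.5,0)),tabR(),s)
inhand('w15',s,(165,240,225,262),(165,245,274,288))
yawchk('w14');yawchk('w15')
"
```

```text
18.65 [ 0.334  0.719 -0.445  2.087  2.028  0.259 -1.855] qd 0.0024 [ 0.6151 -0.0651  0.1915] F [5.26 2.98 2.94] op 0.107
t 18.65 corner est [ -0.6  -20.22   0.03] F tab [6.16 2.69 0.07] M [ 0.68 -0.93 -0.28] op mm 9.44
d [-0.005  0.002  0.   ] a [ 0.024 -0.005  0.092]
leg plane z=-0.0025x+-0.0009y+0.0271 med [ 0.0332 -0.0159  0.027 ]
fl plane z=0.0018x+-0.0019y+0.0090 med [0.037  0.0007 0.0091]
edge slope deg 0.58 y at x=0 -4.05
edge slope deg 0.37 y at x=0 5.67
end x [0.05431689 0.00104807 0.01313802]
w14 out [0.35, 9.31, 0.08] in [0.38, -0.36, 0.03] leg [0.14, -21.93, 0.12]
leg end y [89.22523942 88.94015555]
w15 out [-0.07, 9.76, 0.09] in [0.03, 0.04, 0.01] leg [0.1, -21.95, 0.14]
leg end y [89.33489596 88.88962527]
```

Call:
servo_tool([
  {"dx": -0.03, "dy": 0, "dz": 0, "ax": 0, "ay": 0, "az": 0, "hand": 6},
  {"dx": -0.06, "dy": -0.005, "dz": 0, "ax": 0, "ay": 0, "az": 0, "hand": 6},
  {"dx": -0.06, "dy": -0.005, "dz": 0, "ax": 0, "ay": 0, "az": 0, "hand": 6},
])

```text
clock: 19.08
tool_pos: [0.615, -0.0653, 0.1916]
eef_rot: [0.662, 0.709, 0.177, 0.165]
contact_force: [4.9, 8.1, 3.2]
opening: 0.113
```

```bash
python3 -c "
from h import *
s=wsnap('w16');loc(s); delta(tcp_for((-.5,-20.5,0)),tabR(),s)
yawchk('w16')
"
```

```text
19.075 [ 0.339  0.719 -0.447  2.085  2.031  0.252 -1.852] qd 0.0029 [ 0.615  -0.0653  0.1916] F [4.86 8.12 3.23] op 0.113
t 19.07 corner est [ -0.6  -20.42   0.17] F tab [6.2  7.83 0.38] M [ 1.45 -1.03 -0.29] op mm 9.91
d [-0.001  0.002  0.003] a [ 0.024 -0.065  0.114]
w16 out [-0.12, 9.82, 0.1] in [-0.15, 0.19, 0.02] leg [-0.03, -21.78, 0.13]
leg end y [89.21525271 88.91966115]
```

Call:
servo_tool([
  {"dx": 0.02, "dy": 0.003, "dz": 0, "ax": 0, "ay": 0, "az": 0.01, "hand": 6},
  {"dx": 0.04, "dy": 0.006, "dz": 0, "ax": 0, "ay": 0, "az": 0.02, "hand": 6},
  {"dx": 0.04, "dy": 0.006, "dz": 0, "ax": 0, "ay": 0, "az": 0.02, "hand": 6},
], newtons=8)

```text
clock: 19.5
tool_pos: [0.615, -0.0651, 0.1915]
eef_rot: [0.663, 0.708, 0.176, 0.166]
contact_force: [5.6, 4.0, 2.6]
opening: 0.113
```

```bash
python3 -c "
from h import *
s=wsnap('w17');loc(s); delta(tcp_for((-.5,-20.5,0)),tabR(),s)
yawchk('w17')
"
```

```text
19.5 [ 0.335  0.719 -0.445  2.086  2.028  0.257 -1.855] qd 0.0017 [ 0.615  -0.0651  0.1915] F [5.65 3.98 2.62] op 0.113
t 19.5 corner est [ -0.6  -20.31   0.08] F tab [ 6.41  3.66 -0.43] M [ 0.96 -0.91 -0.02] op mm 9.96
d [-0.003  0.002  0.001] a [ 0.022 -0.023  0.088]
w17 out [-0.07, 9.76, 0.08] in [0.06, 0.01, 0.01] leg [0.23, -22.11, 0.1]
leg end y [89.41496976 88.85441806]
```

Call:
servo_tool([
  {"dx": 0, "dy": 0, "dz": 0, "ax": 0, "ay": 0, "az": 0, "hand": 30},
  {"dx": 0, "dy": 0, "dz": 0, "ax": 0, "ay": 0, "az": 0, "hand": 30},
  {"dx": 0, "dy": 0, "dz": 0, "ax": 0, "ay": 0, "az": 0, "hand": 30},
])

```text
clock: 19.92
tool_pos: [0.6129, -0.068, 0.1902]
eef_rot: [0.665, 0.707, 0.173, 0.166]
contact_force: [0.6, 0.6, 0.1]
opening: 0.34
```

```bash
python3 -c "
from h import *
s=wsnap('w18');loc(s); delta(tcp_for((-.5,-20.5,0)),tabR(),s)
yawchk('w18')
"
```

```text
19.925 [ 0.336  0.719 -0.442  2.089  2.027  0.258 -1.854] qd 0.0069 [ 0.6129 -0.068   0.1902] F [0.6  0.61 0.09] op 0.34
t 19.93 corner est [ -3.3  -23.03  -0.06] F tab [ 0.6   0.58 -0.22] M [-0.04  0.38  0.05] op mm 29.96
d [ 0.042  0.047 -0.001] a [-0.017  0.018  0.064]
w18 out [0.12, 9.51, 0.1] in [-0.14, 0.39, 0.0] leg [0.08, -21.92, 0.12]
leg end y [89.38932167 89.13823218]
```

View pics/w18.png

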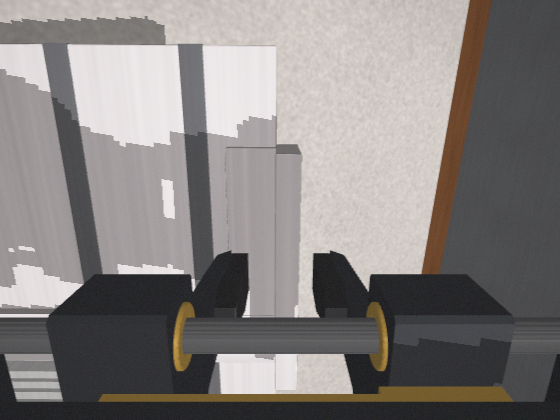

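The jaws are free and the contact force is zero; the flange inner face lies on the table edge line at col 276. Retreating square off the table, then to an overview pose.

```bash
python3 -c "
from h import *
delta([.445,-.06,.36],tabR()); delta([.48,-.05,.33],tabR())"
```

```text
d [ 0.285 -1.148 -3.803] a [-0.013  0.015  0.066]
d [ 0.418 -0.857 -3.085] a [-0.013  0.015  0.066]
```

Call:
servo_tool([
  {"dx": 0, "dy": 0.03, "dz": -0.2, "ax": 0, "ay": 0, "az": 0, "hand": 30},
  {"dx": 0, "dy": 0.03, "dz": -0.5, "ax": 0, "ay": 0, "az": 0, "hand": 30},
  {"dx": 0.05, "dy": 0, "dz": -1.0, "ax": 0, "ay": 0, "az": 0, "hand": 30},
  {"dx": 0.1, "dy": -0.2, "dz": -1.5, "ax": 0, "ay": 0, "az": 0, "hand": 30},
  {"dx": 0.2, "dy": -0.5, "dz": -2.1, "ax": 0, "ay": 0, "az": 0, "hand": 30},
  {"dx": 0.25, "dy": -0.7, "dz": -2.6, "ax": 0, "ay": 0, "az": 0, "hand": 30},
  {"dx": 0.3, "dy": -1.0, "dz": -3.2, "ax": 0, "ay": 0, "az": 0, "hand": 30},
  {"dx": 0.3, "dy": -1.15, "dz": -3.8, "ax": 0, "ay": 0, "az": 0, "hand": 30},
  {"dx": 0.3, "dy": -1.15, "dz": -3.8, "ax": 0, "ay": 0, "az": 0, "hand": 30},
  {"dx": 0.3, "dy": -1.15, "dz": -3.8, "ax": 0, "ay": 0, "az": 0, "hand": 30},
])

```text
clock: 21.22
tool_pos: [0.4459, -0.0593, 0.3602]
eef_rot: [0.665, 0.707, 0.174, 0.167]
contact_force: [0.2, 0.4, 0.3]
opening: 0.341
```

```bash
python3 - <<'E'
from h import *
s=wsnap('w19')
E
```

```text
21.225 [ 0.75   0.249 -0.853  2.288  0.771  0.263 -0.687] qd 0.0569 [ 0.4459 -0.0593  0.3602] F [0.22 0.35 0.35] op 0.341
```

View pics/w19.png

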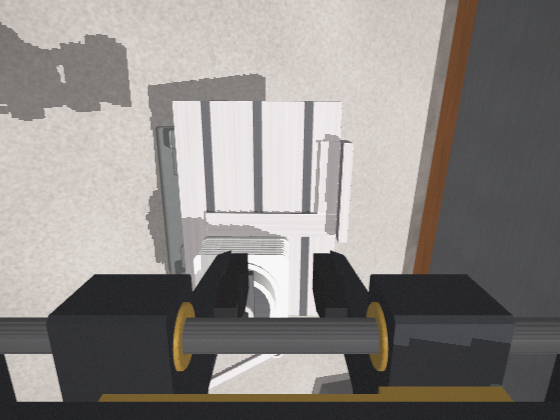

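The square lies on the table: blade at row ~223 along the barrel side, flange at col ~345. Shifting right for an unobstructed view.

Call:
servo_tool([
  {"dx": -0.6, "dy": 0, "dz": 0, "ax": 0, "ay": 0, "az": 0, "hand": 88},
  {"dx": -1.0, "dy": 0, "dz": 0, "ax": 0, "ay": 0, "az": 0, "hand": 88},
  {"dx": -1.0, "dy": 0, "dz": 0, "ax": 0, "ay": 0, "az": 0, "hand": 88},
  {"dx": -1.0, "dy": 0, "dz": 0, "ax": 0, "ay": 0, "az": 0, "hand": 88},
])

```text
clock: 21.78
tool_pos: [0.4495, -0.117, 0.3599]
eef_rot: [0.664, 0.708, 0.174, 0.166]
contact_force: [-0.9, 0.3, 0.0]
opening: 0.772
```

```bash
python3 - <<'E'
from h import *
s=wsnap('w20'); im,P,c=load('w20'); te,F=tab(); L=((P-te)@F)*1000
save('w20c',cv2.resize(im[40:290,150:370],(528,600),interpolation=cv2.INTER_CUBIC))
p,n,_,_=plane(P[60:120,200:300]); print('plane tilt',np.arccos(n[2]),np.degrees(np.arctan2(-n[1],-n[0])),'off mm',(p-te)@F[:,2]*1000)
X,Y,Z=L[...,0],L[...,1],L[...,2]
def st(m,nm): 
    print(nm,m.sum(),np.percentile(L[m],[1,50,99],axis=0).round(1).tolist())
st((abs(X-5)<8)&(Z>15)&(Z<27)&(Y<110)&(Y>-40),'flange top')
st((X<-30)&(X>-160)&(Y<12)&(Y>-25)&(Z>3)&(Z<8),'blade')
res=[]
for xx in range(-145,-25,10):
    m=(abs(X-xx)<4)&(Y>-30)&(Y<30)&(Z>2.5)&(Z<9)
    q=L[m]; res.append((xx,round(np.percentile(q[:,1],2),2),round(np.percentile(q[:,1],98),2),round(np.median(q[:,2]),2)))
print(res)
E
```

```text
21.775 [ 0.994  0.315 -0.979  2.239  0.686  0.295 -0.451] qd 0.0177 [ 0.4495 -0.117   0.3599] F [-0.89  0.29  0.  ] op 0.772
plane tilt 0.48552980763230535 3.2214554293884143 off mm 0.006657616651965026
flange top 1202 [[-0.1, -19.5, 15.4], [4.3, 38.0, 22.8], [9.9, 88.1, 24.8]]
blade 2739 [[-148.7, -20.8, 3.3], [-89.8, -6.5, 4.9], [-31.2, 7.3, 7.0]]
[(-145, np.float64(-20.65), np.float64(7.31), np.float64(4.92)), (-135, np.float64(-20.72), np.float64(7.39), np.float64(5.05)), (-125, np.float64(-20.57), np.float64(7.47), np.float64(4.98)), (-115, np.float64(-20.69), np.float64(6.83), np.float64(4.84)), (-105, np.float64(-20.6), np.float64(6.66), np.float64(4.98)), (-95, np.float64(-20.69), np.float64(6.73), np.float64(4.97)), (-85, np.float64(-20.5), np.float64(6.81), np.float64(4.78)), (-75, np.float64(-20.66), np.float64(6.88), np.float64(4.91)), (-65, np.float64(-20.63), np.float64(6.89), np.float64(5.03)), (-55, np.float64(-20.1), np.float64(7.13), np.float64(5.04)), (-45, np.float64(-19.65), np.float64(7.15), np.float64(4.91)), (-35, np.float64(-19.6), np.float64(7.22), np.float64(5.03))]
```

View pics/w20c.png

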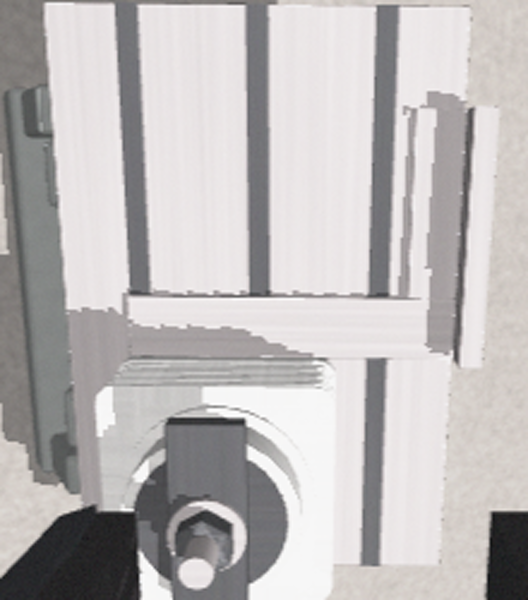

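```bash
python3 - <<'E'
from h import *
te,F=tab(); n=F[:,2]
im,P,c=load('w20'); g=im.min(2).astype(float); L=((P-te)@F)*1000
pl5=te+n*.005
def px(lx,ly,lz):
    W=te+F@np.array([lx,ly,lz])/1000; T=np.array(c['pose']); q=T[:3,:3].T@(W-T[:3,3]); return c['cx']+c['fx']*q[0]/-q[2], c['cy']-c['fy']*q[1]/-q[2]
def edges(xs,ly,lz,sign,half=4):
    out=[]
    for xx in xs:
        u,v=px(xx,ly,lz); u=int(round(u)); v=int(round(v))
        d=np.diff(g[v-half-1:v+half+2,u])*sign; k=int(np.argmax(d))
        w=np.clip(d,0,None); lo=max(k-1,0); hi=min(k+2,len(d)); sub=(w[lo:hi]*np.arange(lo,hi)).sum()/max(w[lo:hi].sum(),1e-6)
        out.append((u,v-half-1+sub+.5,d[k]))
    return np.array(out)
for nm,xs,ly,sg in (('inner',range(-145,-25,4),7.5,1),('inner-',range(-145,-25,4),7.5,-1),('outer up',range(-55,-24,3),-20.5,1),('outer dn',range(-55,-24,3),-20.5,-1)):
    E=edges(xs,ly,.005,sg); m=E[:,2]>6; W=(onplane(c,E[m,:2],pl5,n)-te)@F*1000
    if m.sum()>4:
        p=np.polyfit(W[:,0],W[:,1],1); r_=W[:,1]-np.polyval(p,W[:,0]); print(nm,m.sum(),'slope deg',np.degrees(p[0]).round(2),'y@0',p[1].round(2),'y@-105',np.polyval(p,-105).round(2),'rms',np.std(r_).round(2))
# barrel shift: base side before/after using stud & clamp depth and fin top
for w in ('w3','w20'):
    im,P,cc=load(w); L=((P-te)@F)*1000
    m=(L[...,2]>105)&(L[...,2]<130)&(L[...,0]<-50)&(L[...,0]>-160)&(L[...,1]<-30); print(w,'stud',m.sum(),np.median(L[m],0).round(1))
    m=(L[...,2]>52)&(L[...,2]<58)&(L[...,0]<-40)&(L[...,0]>-165)&(L[...,1]<-10); q=L[m]; print('   fin left/right x', [np.percentile(q[:,i],[1,99]).round(1).tolist() for i in (0,1)])
    # left fin top edge fit
    e=[]
    for xx in range(-145,-65,4):
        a=q[abs(q[:,0]-xx)<2]
        if len(a)>3: e.append((xx,np.percentile(a[:,1],97)))
    e=np.array(e); p=np.polyfit(e[:,0],e[:,1],1); print('   fin edge y@-105',np.polyval(p,-105).round(2),'slope',np.degrees(p[0]).round(2))
E
```

```text
inner 30 slope deg 0.07 y@0 7.34 y@-105 7.21 rms 0.18
inner- 30 slope deg 0.04 y@0 9.25 y@-105 9.17 rms 0.66
outer up 9 slope deg -0.99 y@0 -22.47 y@-105 -20.65 rms 0.71
outer dn 11 slope deg 4.3 y@0 -17.7 y@-105 -25.58 rms 1.14
w3 stud 280 [-104.1  -67.4  121.1]
   fin left/right x [[-153.5, -56.2], [-119.2, -21.9]]
   fin edge y@-105 -22.3 slope 0.15
w20 stud 316 [-104.3  -67.6  120.4]
   fin left/right x [[-153.2, -56.3], [-118.8, -21.7]]
   fin edge y@-105 -22.19 slope -0.57
```

```bash
python3 - <<'E'
from h import *
im,d=eyes.snapshot('scene'); save('s20',im)
im,d=eyes.snapshot('top'); save('t20',im)
a=np.load('pics/top0.npz')['im']; df=cv2.absdiff(a,im).max(2); 
for nm,(u,v,w) in dict(spare=(417,268,24),spanner=(433,210,14),oiler=(130,222,14)).items(): print(nm,df[v-w:v+w,u-w:u+w].mean().round(1), (df[v-w:v+w,u-w:u+w]>40).sum())
E
```

```text
spare 6.7 0
spanner 6.8 0
oiler 6.4 0
```

View pics/s20.png

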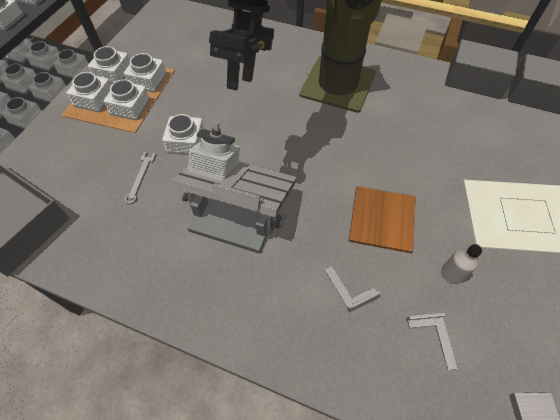

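The square lies alone on the table at about (250,185) against the barrel, the gripper is clear, and the spare barrel, spanner and oil bottle are unchanged. Handing in.

```bash
python3 -c "
from h import *
print(r.get_state()['clock']); print(r.finish_job())"
```

```text
21.925
the job is handed in; nothing more can be done
None
```

The flanged square now lies by itself on the sloping table, flange hooked over the raised edge and blade against the side of the barrel's base. I handed the job in at about 22 s of the 54 s allowed.

**How it went:** I gripped the lip, lifted the square off the board and lowered it until it touched the table. I then drew the flange up against the edge and slid the square to the barrel. The slide stopped 20.6 mm right of the table's centre line; the camera had put the barrel side at 20.5 mm. Side force peaked at about 11 N, against the roughly 40 N that would slip the barrel. The square turned about 0.3° at first contact, so I squared it against the edge again before letting go.

**Last checks:**
- **Flat:** the top of the blade sits 5 mm above the table, which is the sheet's own thickness.
- **Flush:** the blade is within about 0.1° of square to the edge, judged by its inner edge. From that edge, the outer edge works out at 20.8 mm, against 20.5 mm for the barrel side.
- **Nothing shifted:** table tilt was 0.486 before and 0.4855 after, and the barrel stud moved 0.2 mm at most, within measuring error.
- **Bystanders:** the spare barrel, spanner and oil bottle show no change in the pictures.

**Weaker or disagreeing checks:**
- **Outer edge not seen directly:** fits to it were too noisy to use (−1° and +4°). That it touches rests on the force feel and the inner edge, so a gap of 0.1–0.2 mm can't be ruled out from the pictures.
- **Barrel angle:** one rough fit of the barrel's fins read 0.15° before and −0.57° after. The stud and fin outlines show no such turn, so I put it down to noise.

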